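Lever the tight lid off the seed tin

TASK

Open the round tin on the potting bench: its press-in lid is jammed, so lever it up with the pry lever, the blade's tip under the lid's rim and the blade resting on the tin's raised outer edge, without touching the lid with your fingers until it has come loose. Then lay the lever on the bench, lift the loosened lid off and lay it gently on the bench beside the tin, right way up. Leave the tin standing where it is and disturb nothing else.

Things in the scene. Friction and masses are not known exactly. Their poses are not given: they have to be found in the camera images.
- tin: Round steel tin, 140 mm in diameter, about 2.5 kg, standing loose on the bench, upright. Origin: centre of its underside; z up. Its flat top panel is 110 mm up. Round the panel's edge runs a raised seam. The tin is the same all round, so its lid can be levered up from any side.
- seam: The tin's raised outer edge, part of the tin: a ring of inner radius 66 and outer radius 70 mm that stands 6 mm above the top panel, its top 116 mm above the tin's origin. It is the fulcrum for the lever's blade. Origin: centre of the ring, level with the top panel.
- tin_mouth (a point): Centre of the tin's mouth, level with the top panel. Round the 48 mm mouth stands a raised collar (outer radius 26 to 28 mm, 6 mm high). The panel between collar and outer seam is flat and empty. The lid's rim lies on the collar and overhangs it by 5 to 7 mm all round: a gap 6 mm high, into which the lever's blade goes until it meets the collar.
- lid_mid (a point): Plain round steel press-in lid, 70 g. This point: centre of its rim disc (66 mm in diameter, 3.5 mm thick), at mid-thickness; z points up out of the lid. Under the rim a plug 11 mm deep, with a 44 mm bead round it, ends in a flat foot 40 mm wide, 12.75 mm below this point. Seated at the start, this point is 117.75 mm above the tin's origin.
- lid: The same lid; origin at the centre of its foot. The springy mouth grips its bead: too tight to pull off by its thin rim, but a lever lifting about 10 to 20 N under one side frees it: with that side up by some 8 to 14 mm the lid stays up by itself, tilted about 10 to 15 degrees with its far side still low, and 2 or 3 N lift it off
- lever_grip (a point): Pry lever, 200 mm long, 120 g, lying flat on the bench: dark wooden handle 110 x 24 x 18 mm, flat steel blade 90 x 20 x 3 mm that leaves the handle's end at mid-thickness. This point: in the handle at mid-width and mid-thickness (9 mm above the bench), 50 mm from the blade's root. x along the lever to the blade's tip, y across, z up.
- lever_tip (a point): The middle of the lever blade's square end edge, at mid-thickness: 140 mm along x from lever_grip.
- lever: The same lever; origin on the underside of the handle, where the blade leaves it: 50 mm along x from lever_grip and 9 mm below it.
- labels: Bystander: bundle of white plant labels, 120 x 18 x 14 mm. Origin: centre of its underside.
- dibber: Bystander: turned wooden dibber lying down, 157 mm long, 28 mm thick. Origin: under its middle.
- clay_pot: Bystander: terracotta pot, 86 mm wide, 78 mm tall. Origin: centre of its underside.
- trowel: Bystander: hand trowel lying down, 290 mm long; its blade points along x. Origin: on the bench, near the blade's root.
- seed_jar: Bystander: glass jar with a steel cap, 64 mm wide, 85 mm tall. Origin: centre of its underside.
- sprayer: Bystander: hand sprayer, 72 mm wide, 191 mm tall. Origin: centre of its underside.
- pot_stack: Bystander: stack of square black pots, 78 mm wide, 92 mm tall. Origin: centre of its underside.

How it is judged:
On the way, in this order (a step that is already met when the one before it is completed fails the run):
1. the lid is being levered up: its middle is up by more than 1 mm on its tin, with the lever bearing on the lid and on the tin's raised outer edge and the fingers off the lid (z of lid_mid in the frame of tin above 0.11875 m and contact force between lever and lid above 2 N and contact force between lever and seam above 2 N and contact force between the fingers and lid below 0.2 N), for 0.1 s.
2. the lid is lifted clear of the tin (z of lid_mid in the frame of tin above 0.135 m), for 0.1 s.
At the end, for the whole second after the job is handed in: The lid lies at rest on the bench itself, right way up (within 7 degrees of level), beside the tin (its centre 100 to 400 mm from the tin's); the lever lies at rest on the bench; the tin stands upright within 40 mm of where it was (height (world z) of lid_mid below 0.018 m and angle between lid_mid's own z axis and vertical below 0.12 rad and horizontal distance between lid_mid and tin between 0.1 and 0.4 m and linear speed of each of lid, lever below 0.02 m/s and height (world z) of lever_grip below 0.02 m and height (world z) of lever_tip below 0.03 m and angle between tin's own z axis and vertical below 0.05 rad and distance of tin from where it was at the start of the episode below 0.04 m); the robot touches nothing.
It fails at once if a bystander is moved by more than 30 mm (distance of any of labels, dibber, clay_pot, trowel, seed_jar, sprayer, pot_stack from where it was at the start of the episode above 0.03 m).
It fails at once if the tin is tipped by more than 10 degrees (angle between tin's own z axis and vertical above 0.17 rad).
It fails at once if the lid is flung or dropped from a height (faster than 1.2 m/s) (linear speed of lid above 1.2 m/s).
It fails at once if the lid is taken hold of before it has come loose (fingers pressing on it while it is seated) (contact force between the fingers and lid above 3 N and z of lid_mid in the frame of tin between 0.115 and 0.119 m and horizontal distance between lid_mid and tin below 0.02 m).
It also fails if it takes over 67 s, if anything falls off the work surface, if the arm or the gripper's body presses on something with over 40 N, if the wrist force passes 120 N, or if a joint passes its speed limit or range.

ROBOT

A 6-joint arm with a two-finger parallel gripper is mounted at the origin on the work surface. World frame = base frame: x ahead of the robot, y to its left, z up, the work surface at z = 0. Lengths are in m, angles in rad, forces in N, time in s.
With the tool pointing down it reaches from about 0.25 to 0.775 m from the base axis. Payload 4 kg.
Tool frame: the origin (TCP) lies at the very end of the fingers, on their centre line; the grasp point (between the pads) lies 19 mm behind it; z points along the fingers, y is the line along which they close (so a half turn about z gives the same grasp; the last joint's range is limited). The gripper opens to 94 mm and grips with 3 to 60 N. Pads are 16 mm wide; open, the fingers measure 119 mm over their backs; the gripper's body (75 mm by 177 mm) begins 78 mm behind the grasp point.
Start: joints at [-1.28, 0.087, 1.371, -0, 1.684, -0.103], TCP at [0.211, -0.508, 0.168] pointing down, gripper open.
Joint ranges: [-3.1, 3.1], [-0.76, 2.03], [0.27, 2.55], [-1.08, 4.22], [0.17, 2.65], [-2.57, 2.57]. Speed limits (rad/s): [2.79, 2.79, 3.14, 3.14, 3.14, 3.14].

INTERFACE

Orientations are given as [roll, pitch, yaw] about the fixed x, y, z axes, in that order (R = Rz(yaw) Ry(pitch) Rx(roll)).
In Python, from bench import robot, snapshot, finder gives the robot as it stands.
- The arm moves only by the tool drive_tool, never from a script. Its argument "deltas" is text: rows parted by semicolons, each of 7 numbers parted by spaces: the shift along the tool's x, y, z each as a share of 100 mm, from -1 to 1, then the turn, a rotation vector about the tool's x, y, z each as a share of 90 degrees, from -1 to 1, then the finger opening in mm, from 0 to 94. In form: tx ty tz rx ry rz gripper; .... A call has 1 to 5 rows; each row is the pose to reach, as a shift and turn from the pose commanded when the call began, along the tool's axes at that moment; what a row does not reach only later rows make up. A row lasts 1/10 s, in which the tool goes at most 50 mm and 8.59 degrees, less where a joint would pass 70% of its speed; a pose out of reach is approached as far as the arm can. A call with a number of a shift or a turn outside -1 to 1 is refused whole. A call with a gripper value outside its range is refused whole. The fingers move at their own pace and stop on an object; the grip force is fixed at half the most. Time passes only in rows, so rows that repeat a pose let the fingers close. It gives the time, the measured TCP pose, the force, the opening and the grip force at its end, in the units of the state.
- robot.get_obs(): the state, without advancing time (a new reading comes with each control period).
- snapshot(name): name is "side" or "top"; returns a dict with "img" (384x512x3 uint8, red, green, blue), "fx", "fy", "cx", "cy" (pixels), "T" (4x4, takes a point from camera to world coordinates). Camera axes: x right, y up, looking along -z (the intrinsics and any distortion apply to the point x, -y, -z); pixel columns grow to the right and rows downward; lengths in m; the calibration is good to about 2 mm. A picture is of the moment at which its call begins. There is no depth.
- robot.close_job(): hands the job in; it is judged then, once.
Trained networks look in the newest picture that a camera, given by its name, has taken for a name from the list of things; names that differ only in an ending like _2 or _b are one class to them, and where a whole thing is asked for, a point or a joint stands for the part that bears it (a point fixed in the world has none). Each returns a list of dicts, best first, with "confidence" (0 to 1); they miss things now and then, are a little off and sometimes report something else, mostly with a low value. They report only what shows in the picture. A call takes as long as a camera call.
- finder.look_for(camera, thing): "xy" ([column, row] in pixels, amid what is visible of it).
- finder.masks_of(camera, thing): "region" (384x512 bool, what is visible of it) and "xy" ([column, row] in pixels, amid what is visible of it).
- finder.landmark_of(camera, thing): "xy" ([column, row] in pixels: a listed point, or the origin of a listed thing).
The state is a dict: "time": time; "joint_positions": joint angles; "qvel": joint speeds; "joint_torque": joint torques, N m; "tool_pos": TCP position; "ee_rot": TCP orientation; "wrist_force": force on the tool from outside, world axes, zero at the start; "wrist_torque": the same for the moment, N m; "width": finger opening in m; "finger_force": force on a finger pad.
Only numpy, scipy, OpenCV 4.12 (cv2) and the standard library are available. Lean on these libraries where they do the work, as an engineer would, in place of code of your own. Each camera call takes 0.05 s, during which the arm holds its last target. There are 200 camera calls.

## Working session

There is one attempt and no reset: what is moved stays moved. The work goes in short steps, Python scripts to look and compute and a tool call to move; the robot and the scene stay as the last step left them, time stands still between calls to the robot, and variables do not carry over. Pictures are saved under pics/ and viewed, at most 10 in all, crops included, and the job is handed in when it is done.

Besides the shell and the picture viewer there is one more tool, called as a command line: name --argument value ..., lists and objects as JSON in quotes. drive_tool: Moves the arm, as the interface text tells. Shift numbers are shares of 100 mm and turn numbers shares of 90 degrees, none past 1 either way. Its arguments: {"type":"object","properties":{"deltas":{"type":"string"}},"required":["deltas"]}

```bash
ls; mkdir -p pics; cat > h.py <<'E'
import numpy as np, cv2
from bench import robot, snapshot, finder
from scipy.spatial.transform import Rotation as R
def ray(s,xy):
    d=np.array([(xy[0]-s['cx'])/s['fx'],-(xy[1]-s['cy'])/s['fy'],-1.0]); T=np.array(s['T'])
    return T[:3,3],T[:3,:3]@d
def atz(s,xy,z):
    o,d=ray(s,xy); return o+d*(z-o[2])/d[2]
def proj(s,p):
    T=np.array(s['T']); c=T[:3,:3].T@(np.array(p)-T[:3,3]); return s['cx']+s['fx']*c[0]/-c[2], s['cy']-s['fy']*c[1]/-c[2]
def tri(s1,a,s2,b):
    o1,d1=ray(s1,a);o2,d2=ray(s2,b);t=np.linalg.lstsq(np.c_[d1,-d2],o2-o1,rcond=None)[0]
    p,q=o1+d1*t[0],o2+d2*t[1];return (p+q)/2,np.linalg.norm(p-q)
E
python3 - <<'E'
from h import *
print(robot.get_obs())
S={}
for c in('top','side'):
    S[c]=s=snapshot(c); cv2.imwrite(f'pics/{c}0.png',s['img'][:,:,::-1]); print(c,{k:v for k,v in s.items() if k!='img'})
Z=dict(lever_grip=.009,lever_tip=.009,lid_mid=.11775,tin_mouth=.11,tin=0,labels=0,dibber=0,clay_pot=0,trowel=0,seed_jar=0,sprayer=0,pot_stack=0)
for n,z in Z.items():
    q={}
    for c in('top','side'):
        r=finder.landmark_of(c,n)
        if r: q[c]=r[0]['xy'];print(n,c,np.round(r[0]['xy'],1),round(r[0]['confidence'],2),atz(S[c],r[0]['xy'],z).round(4))
    if len(q)==2: print('   tri',tri(S['top'],q['top'],S['side'],q['side']))
E
```

```text
pics
{'time': 0.0, 'joint_positions': array([-1.28008733e+00,  8.79681074e-02,  1.37222749e+00, -1.96009706e-06,
        1.68357345e+00, -1.03119840e-01]), 'qvel': array([-0.00088049, -0.00035765, -0.00094666, -0.00030748,  0.00015236,
       -0.00252343]), 'joint_torque': array([-2.32211874e-03, -3.40181601e+01, -3.02430403e+01,  7.12973555e-02,
        3.30615195e-02, -1.84324545e-04]), 'tool_pos': array([ 0.210858  , -0.50731102,  0.16691067]), 'ee_rot': array([-3.13942763e+00, -2.22093087e-04,  3.93828375e-01]), 'wrist_force': array([ 0.00475959, -0.3585876 ,  0.24308279]), 'wrist_torque': array([-0.06327362,  0.04389937,  0.00712906]), 'finger_force': 0.0, 'width': 0.09388212748463316}
top {'fx': 419.17778930217776, 'fy': 419.17778930217776, 'cx': 253.9961584451164, 'cy': 187.3241802698503, 'T': array([[-1.21796085e-02,  9.95610643e-01, -9.27960355e-02,
         4.44759242e-01],
       [-9.99924859e-01, -1.22560699e-02, -2.54108486e-04,
         5.33461606e-02],
       [-1.39030781e-03,  9.27859678e-02,  9.95685106e-01,
         1.33185965e+00],
       [ 0.00000000e+00,  0.00000
[... 2072 characters left out ...]
61  0.    ]
   tri (array([ 0.72176457, -0.34684887, -0.29999854]), np.float64(0.1354194754063126))
seed_jar top [346.3 214.6] 0.42 [ 0.4784 -0.2379  0.    ]
seed_jar side [321.8 311.6] 0.98 [0.4021 0.294  0.    ]
   tri (array([ 0.39823564, -0.42347488, -0.99596237]), np.float64(0.21956702138285744))
sprayer top [185.5 145.2] 0.67 [0.7079 0.2727 0.    ]
sprayer side [172.1 292.2] 0.66 [0.7135 0.2777 0.    ]
   tri (array([ 0.71201091,  0.27401333, -0.00548731]), np.float64(0.00596189994378824))
pot_stack top [142.2 177.2] 0.84 [0.6058 0.411  0.    ]
pot_stack side [210.5 355.6] 0.97 [0.6091 0.4099 0.    ]
   tri (array([0.60727747, 0.41069038, 0.00144601]), np.float64(0.003246207456631598))
```

```bash
python3 -c "
import cv2
for c in('top','side'):
    i=cv2.imread(f'pics/{c}0.png'); cv2.imwrite(f'pics/{c}0b.png',cv2.resize(i,(800,600),interpolation=cv2.INTER_CUBIC))
"
```

```text
(no output)
```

View pics/top0b.png

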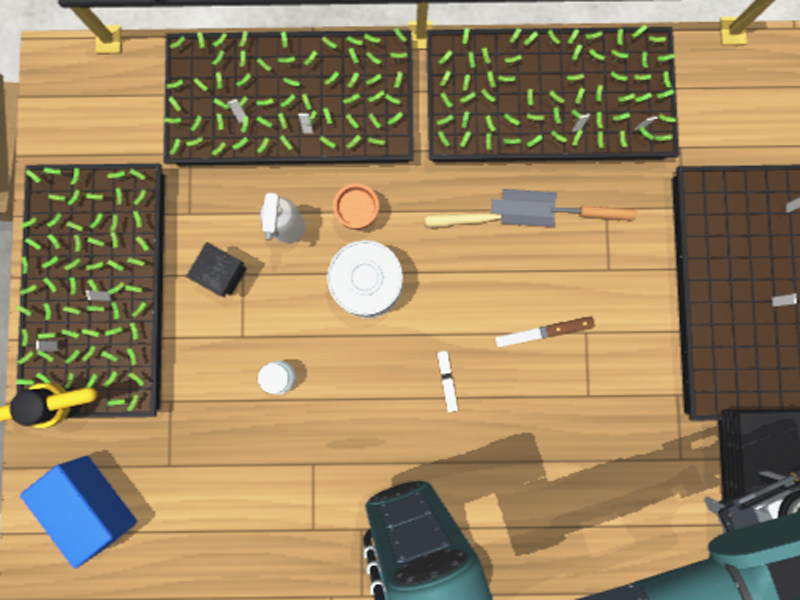

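View pics/side0b.png

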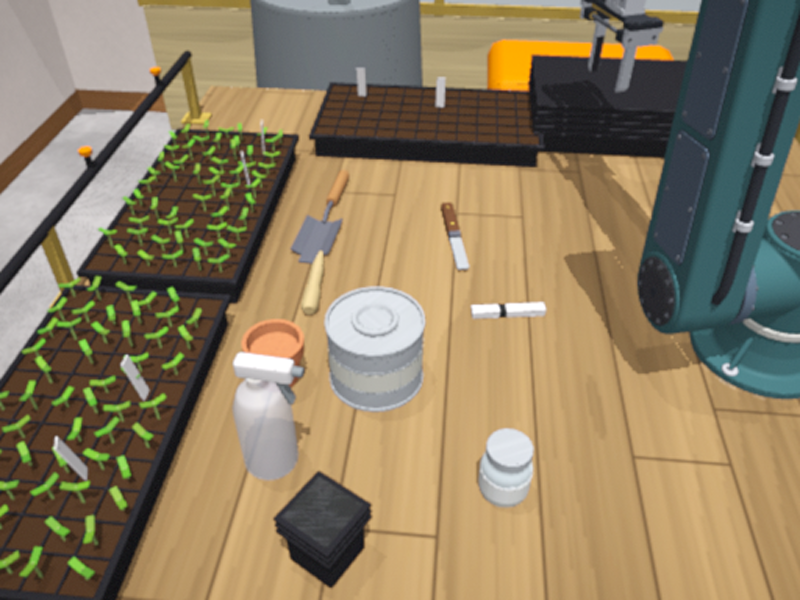

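Top view: the lever's handle is at about (570,327) and its tip at about (497,341) in the enlarged picture, pointing at +y. The tin is at (365,277), with the labels and dibber clear of its −y side. Side view agrees. I'll approach the tin from −y, so next I measure the lever and tin more finely.

```bash
cat >> h.py <<'E'
def lever_fit(s,z=.009):
    m=max(finder.masks_of('top','lever'),key=lambda r:r['confidence']);ys,xs=np.nonzero(m['region'])
    P=np.array([atz(s,(x,y),z)[:2] for x,y in zip(xs,ys)]);c=P.mean(0);u=np.linalg.svd(P-c)[2][0] if len(P)<3000 else None
    t=(P-c)@u;w=(P-c)@np.array([-u[1],u[0]]);return m['confidence'],len(P),c,u,t.min(),t.max(),w.min(),w.max()
E
python3 - <<'E'
from h import *
s=snapshot('top'); r=lever_fit(s); print(r)
c,u=r[2],r[3]; print('ends',c+u*r[4],c+u*r[5])
# brown handle
img=cv2.cvtColor(s['img'],cv2.COLOR_RGB2HSV).astype(int)
m=finder.masks_of('top','lever')[0]['region']
ys,xs=np.nonzero(m); 
for a in np.linspace(r[4],r[5],30):
    p=c+u*a; q=proj(s,[*p,.009]); print(p.round(3),s['img'][int(round(q[1])),int(round(q[0]))],end=' ')
print()
for n in('tin','lid'):
    mm=finder.masks_of('top',n)
    for k in mm[:2]:
        cs,_=cv2.findContours(k['region'].astype(np.uint8),0,2); e=max(cs,key=cv2.contourArea); (x,y),rad=cv2.minEnclosingCircle(e)
        el=cv2.fitEllipse(e); print(n,k['confidence'],(x,y),rad,el,atz(s,el[0],.116), rad*1.215/419)
E
```

```text
(0.72, 469, array([ 0.48783001, -0.25057268]), array([ 0.19524926, -0.98075365]), np.float64(-0.10714644038527811), np.float64(0.09157315786409095), np.float64(-0.015198042991439027), np.float64(0.014830448426844533))
ends [ 0.46690975 -0.14548842] [ 0.5057096  -0.34038339]
[ 0.467 -0.145] [239 239 236] [ 0.468 -0.152] [244 245 246] [ 0.47  -0.159] [243 245 245] [ 0.471 -0.166] [243 245 245] [ 0.472 -0.172] [243 245 245] [ 0.474 -0.179] [243 245 245] [ 0.475 -0.186] [243 245 245] [ 0.476 -0.193] [243 244 245] [ 0.478 -0.199] [243 245 245] [ 0.479 -0.206] [243 245 245] [ 0.48  -0.213] [243 245 245] [ 0.482 -0.219] [243 245 245] [ 0.483 -0.226] [243 245 245] [ 0.484 -0.233] [224 230 231] [ 0.486 -0.24 ] [139 145 155] [ 0.487 -0.246] [131 127 132] [ 0.488 -0.253] [142  95  66] [ 0.49 -0.26] [144  96  68] [ 0.491 -0.266] [228 192  99] [ 0.492 -0.273] [188 142  83] [ 0.494 -0.28 ] [144  97  68] [ 0.495 -0.287] [140  95  67] [ 0.496 -0.293] [142  96  67] [ 0.498 -0.3  ] [139  92  64] [ 0.499 -0.307] [141  95  66] [ 0.5   -0.314] [136  92  64] [ 0.502 -0.32 ] [221 184  96] [ 0.503 -0.327] [187 143  82] [ 0.504 -0.334] [136  91  65] [ 0.506 -0.34 ] [132  94  65] 
tin 0.87 (233.1517791748047, 178.80357360839844) 25.160816192626953 ((233.24755859375, 178.24012756347656), (46.2100715637207, 48.99661636352539), 155.98252868652344) [0.58545225 0.11389788 0.116     ] 0.0729603619905531
lid 0.72 (233.0, 177.5) 11.412812232971191 ((232.67210388183594, 177.5780792236328), (20.336166381835938, 21.894742965698242), 73.78143310546875) [0.58741822 0.11556326 0.116     ] 0.033094431654081144
```

drive_tool --deltas "0.5 0 0 0 0 0 60; 1 0 0 0 0 0 60; 1 0 0 0 0 0 60"

```text
time: 1.85
tool_pos: [0.308, -0.467, 0.1681]
ee_rot: [-3.141, -0.003, 0.401]
wrist_force: [-0.3, 0.1, 0.2]
width: 0.0734
finger_force: 0.0
```

drive_tool --deltas "0.5 0 0 0 0 0 60; 1 0 0 0 0 0 60; 1 0 0 0 0 0 60"

```text
time: 2.15
tool_pos: [0.3999, -0.4286, 0.1677]
ee_rot: [-3.141, -0.002, 0.4]
wrist_force: [-0.4, 0.3, 0.7]
width: 0.0607
finger_force: 0.0
```

drive_tool --deltas "0.5 0 0 0 0 0 60; 1 0 0 0 0 0 60; 1 0 0 0 0 0 60"

```text
time: 2.45
tool_pos: [0.4915, -0.3905, 0.1671]
ee_rot: [-3.14, -0.001, 0.4]
wrist_force: [-0.7, -0.4, -0.3]
width: 0.0597
finger_force: 0.0
```

drive_tool --deltas "0.24 -0.5 0 0 0 -0.09 60; 0.48 -0.99 0 0 0 -0.18 60; 0.48 -0.99 0 0 0 -0.27 60; 0.48 -0.99 0 0 0 -0.36 60; 0.48 -0.99 0 0 0 -0.44 60"

```text
time: 2.95
tool_pos: [0.4931, -0.2836, 0.1684]
ee_rot: [3.141, 0.001, 1.09]
wrist_force: [0.2, -0.5, 0.1]
width: 0.0602
finger_force: 0.0
```

drive_tool --deltas "0 0 0.3 0 0 -0.09 60; 0 0 0.6 0 0 -0.18 60; 0 0 0.9 0 0 -0.27 60; 0 0 0.9 0 0 -0.36 60; 0 0 0.9 0 0 -0.433 60"

```text
time: 3.45
tool_pos: [0.4919, -0.2838, 0.0763]
ee_rot: [-3.138, -0.002, 1.769]
wrist_force: [0.4, 0.5, -0.2]
width: 0.0601
finger_force: 0.0
```

```bash
python3 - <<'E'
from h import *
o=robot.get_obs();print(o['time'],o['tool_pos'],o['ee_rot'],o['joint_positions'],o['wrist_force'])
s=snapshot('side');i=s['img'];cv2.imwrite('pics/s1.png',cv2.resize(i[60:220,180:400,::-1],(770,560),interpolation=cv2.INTER_CUBIC))
E
```

```text
3.45 [ 0.49193903 -0.28376122  0.07626788] [-3.13824074e+00 -1.82584348e-03  1.76895076e+00] [-6.22203046e-01  1.65247508e-01  1.46695864e+00 -1.20842243e-03
  1.51300781e+00 -8.20288559e-01] [ 0.42530259  0.54465225 -0.16233283]
```

View pics/s1.png

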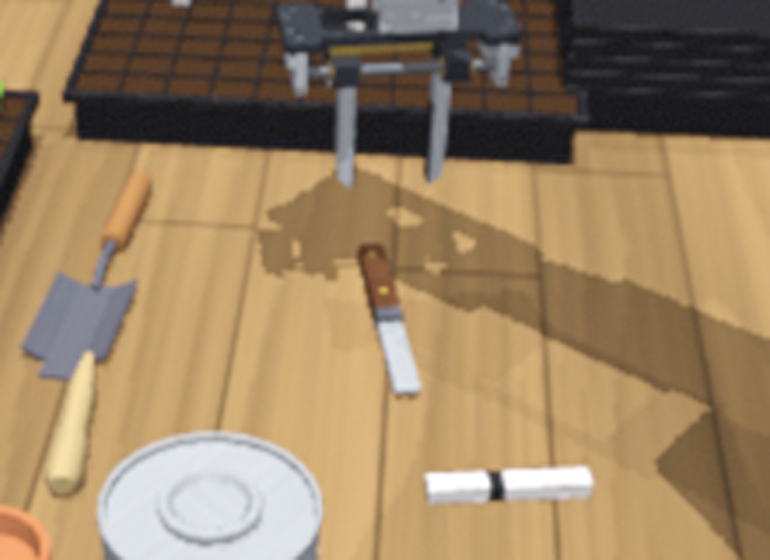

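The fingers straddle the lever's handle (about (380,275) in the crop), and their height above it looks right. Descending to grasp.

drive_tool --deltas "0 0.02 0.3 0 0 0 60; 0 0.02 0.5 0 0 0 60; 0 0.02 0.65 0 0 0 60; 0 0.02 0.72 0 0 0 60; 0 0.02 0.72 0 0 0 60"

```text
time: 4.0
tool_pos: [0.4954, -0.2827, 0.0052]
ee_rot: [-3.14, -0.001, 1.764]
wrist_force: [-0.5, 0.2, -0.6]
width: 0.06
finger_force: 0.0
```

drive_tool --deltas "0 0 0 0 0 0 0; 0 0 0 0 0 0 0; 0 0 0 0 0 0 0; 0 0 0 0 0 0 0; 0 0 0 0 0 0 0"

```text
time: 4.5
tool_pos: [0.4966, -0.2827, 0.0065]
ee_rot: [3.141, 0.001, 1.765]
wrist_force: [0.3, -0.4, 0.3]
width: 0.0233
finger_force: 0.0
```

drive_tool --deltas "0 0 0 0 0 0 0; 0 0 0 0 0 0 0; 0 0 0 0 0 0 0"

```text
time: 4.8
tool_pos: [0.4964, -0.2826, 0.0061]
ee_rot: [-3.142, 0.0, 1.765]
wrist_force: [-0.3, 0.6, 1.4]
width: 0.001
finger_force: 0.0
```

```bash
python3 - <<'E'
from h import *
s=snapshot('side');i=s['img'];a=cv2.resize(i[80:190,220:340,::-1],(400,367),interpolation=cv2.INTER_CUBIC)
t=snapshot('top');b=cv2.resize(t['img'][150:260,290:410,::-1],(400,367),interpolation=cv2.INTER_CUBIC)
cv2.imwrite('pics/s2.png',np.hstack([a,b]))
o=robot.get_obs();print(o['tool_pos'],proj(t,o['tool_pos']),proj(s,o['tool_pos']))
for c in('top','side'):
  for n in('lever_grip','lever_tip'):
    for r in finder.landmark_of(c,n)[:1]: print(c,n,r, atz(t if c=='top' else s,r['xy'],.009))
E
```

```text
[ 0.49635224 -0.28259476  0.00604241] (np.float64(360.66719551429355), np.float64(208.69232634171183)) (np.float64(287.3115427715344), np.float64(142.1280900865894))
top lever_grip {'xy': [356.5, 207.7], 'confidence': 0.5} [ 0.49952546 -0.26881894  0.009     ]
top lever_tip {'xy': [316.7, 217.4], 'confidence': 0.77} [ 0.4705415  -0.14252352  0.009     ]
side lever_grip {'xy': [286.0, 144.7], 'confidence': 0.54} [ 0.49961331 -0.26481278  0.009     ]
side lever_tip {'xy': [295.5, 168.7], 'confidence': 0.64} [ 0.4683927  -0.15337892  0.009     ]
```

View pics/s2.png

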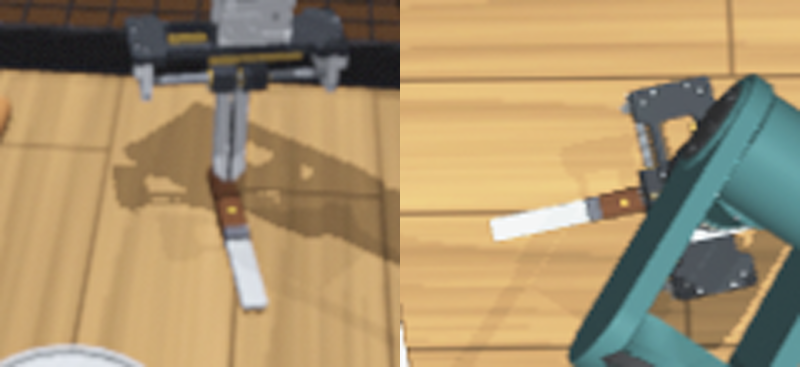

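```bash
python3 - <<'E'
from h import *
s=snapshot('side');t=snapshot('top')
print(s['T'][:3,3],t['T'][:3,3],[k for k in s])
print('tcp then',proj(s,[.4919,-.2838,.0763]),'obs ~291,112')
for n,p in dict(butt=(286.3,130),riv=(289.1,142.9),riv2=(286.3,133),root=(291.5,150),tip=(296,172)).items(): print(n,atz(s,p,.012))
print('tip obs now',atz(s,(288.5,133),.006),atz(s,(288.5,133),.018))
print('lever fit now',lever_fit(t))
for n in ('tin','lever'):
  for r in finder.masks_of('side',n)[:1]:
    ys,xs=np.nonzero(r['region']);print(n,r['confidence'],xs.min(),xs.max(),ys.min(),ys.max())
q=[robot.get_obs()[k] for k in('tool_pos','width','wrist_force')];print(q)
E
```

```text
[0.48709462 0.83033158 0.78458297] [0.44475924 0.05334616 1.33185965] ['img', 'fx', 'fy', 'cx', 'cy', 'T']
tcp then (np.float64(290.0623431629683), np.float64(121.97831621164268)) obs ~291,112
butt [ 0.50212322 -0.33837877  0.012     ]
riv [ 0.49084748 -0.27064535  0.012     ]
riv2 [ 0.50139723 -0.32196333  0.012     ]
root [ 0.4825173  -0.23573636  0.012     ]
tip [ 0.46669032 -0.13520955  0.012     ]
tip obs now [ 0.49478731 -0.33158203  0.006     ] [ 0.49466874 -0.3136739   0.018     ]
lever fit now (0.87, 304, array([ 0.48066347, -0.21554368]), array([ 0.1960206 , -0.98059978]), np.float64(-0.07377719085458083), np.float64(0.06814198284188012), np.float64(-0.011373428360628062), np.float64(0.011604032027699772))
tin 0.68 149 194 225 306
lever 0.84 283 298 132 170
[array([ 0.49637627, -0.28260354,  0.00609964]), 0.0002996220108370562, array([-0.2848221 , -0.0881248 ,  0.18693937])]
```

```bash
python3 - <<'E'
from h import *
s=snapshot('side')
print('start',proj(s,[.211,-.508,.168]),'obs mean 391,51')
yt=np.array([np.sin(.394),-np.cos(.394),0])
for d in(0,.03):
  for k in(-1,1): print(d,proj(s,np.array([.211,-.508,.168+d])+k*.05*yt), 'obs 382,45 / 400,57.6')
E
```

```text
start (np.float64(385.5926097485385), np.float64(62.2506700160171)) obs mean 391,51
0 (np.float64(393.9690628367139), np.float64(69.30891695777646)) obs 382,45 / 400,57.6
0 (np.float64(377.6424454725909), np.float64(55.55162662658941)) obs 382,45 / 400,57.6
0.03 (np.float64(396.0255523107022), np.float64(59.9111993255117)) obs 382,45 / 400,57.6
0.03 (np.float64(379.36627569925895), np.float64(46.44791039055434)) obs 382,45 / 400,57.6
```

drive_tool --deltas "0 0 0 0 0 0 50; 0 0 0 0 0 0 50; 0 0 0 0 0 0 50; 0 0 0 0 0 0 50; 0 0 0 0 0 0 50"

```text
time: 5.9
tool_pos: [0.4964, -0.2826, 0.0061]
ee_rot: [3.142, 0.0, 1.765]
wrist_force: [-0.5, -0.2, 0.5]
width: 0.037
finger_force: 0.0
```

```bash
python3 - <<'E'
from h import *
s=snapshot('side');o=robot.get_obs();print(o['tool_pos'],o['width'],o['wrist_force'])
i=s['img'][70:190,220:350,::-1].copy();i=cv2.resize(i,(780,720)[:2],interpolation=cv2.INTER_CUBIC)[:600]
for d in(0,.03):
  for k in(-1,1):
    p=proj(s,o['tool_pos']+np.array([k*.028*.98,k*.028*.195,d]));cv2.circle(i,(int((p[0]-220)*6),int((p[1]-70)*6)),4,(0,0,255) if d==0 else (0,255,0),1)
cv2.imwrite('pics/s3.png',i)
E
```

```text
[ 0.49636058 -0.2826032   0.00609271] 0.041066795456754256 [ 0.67743392 -0.17839494 -0.01164474]
```

View pics/s3.png

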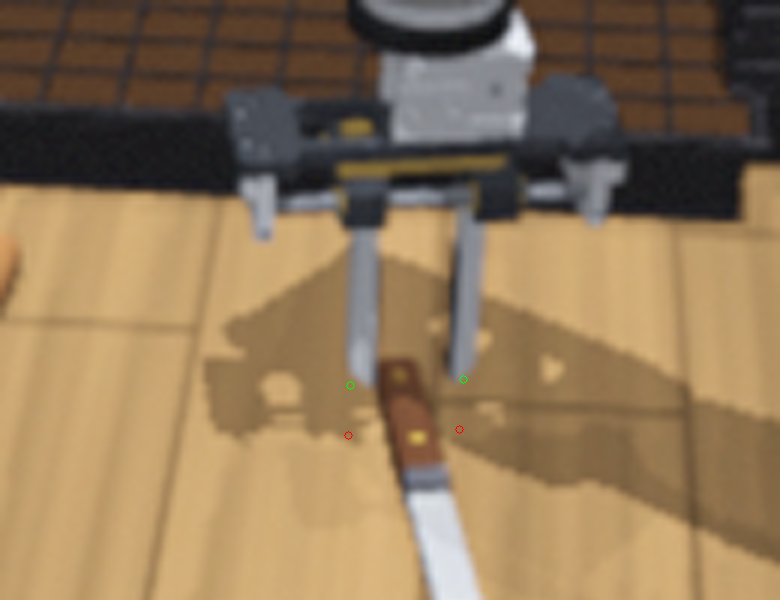

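The fingertips (at (364,383) and (463,375) in the crop) appear about 30 mm higher than reported (red dots). I'll confirm it by touching the bench gently with the fingers open.

drive_tool --deltas "0 0 0.05 0 0 0 60; 0 0 0.1 0 0 0 60; 0 0 0.15 0 0 0 60; 0 0 0.18 0 0 0 60; 0 0 0.18 0 0 0 60"

```text
time: 6.45
tool_pos: [0.4958, -0.2822, -0.0129]
ee_rot: [-3.14, -0.001, 1.765]
wrist_force: [-0.4, -0.4, -0.9]
width: 0.06
finger_force: 0.0
```

drive_tool --deltas "0 0 0.01 0 0 0 60; 0 0 0.02 0 0 0 60; 0 0 0.03 0 0 0 60; 0 0 0.04 0 0 0 60; 0 0 0.04 0 0 0 60"

```text
time: 6.95
tool_pos: [0.4963, -0.2826, -0.016]
ee_rot: [-3.141, -0.0, 1.765]
wrist_force: [-0.6, -0.3, -0.7]
width: 0.0599
finger_force: 0.0
```

drive_tool --deltas "0 0 0.01 0 0 0 60; 0 0 0.02 0 0 0 60; 0 0 0.03 0 0 0 60; 0 0 0.04 0 0 0 60; 0 0 0.04 0 0 0 60"

```text
time: 7.45
tool_pos: [0.4963, -0.2825, -0.0202]
ee_rot: [-3.141, -0.0, 1.765]
wrist_force: [0.3, 0.5, -0.1]
width: 0.0601
finger_force: 0.0
```

```bash
python3 - <<'E'
from h import *
s=snapshot('side');o=robot.get_obs();print(o['tool_pos'],o['width'],o['wrist_force'])
i=s['img'][90:190,220:350,::-1].copy();i=cv2.resize(i,(780,600),interpolation=cv2.INTER_CUBIC)
for d in(0,.03):
  for k in(-1,1):
    p=proj(s,o['tool_pos']+np.array([k*.033*.98,k*.033*.195,d]));cv2.circle(i,(int((p[0]-220)*6),int((p[1]-90)*6)),4,(0,0,255) if d==0 else (0,255,0),1)
cv2.imwrite('pics/s4.png',i)
E
```

```text
[ 0.49630491 -0.28253175 -0.02002703] 0.06002499772013631 [-0.6282492   0.02021786 -0.00834358]
```

View pics/s4.png

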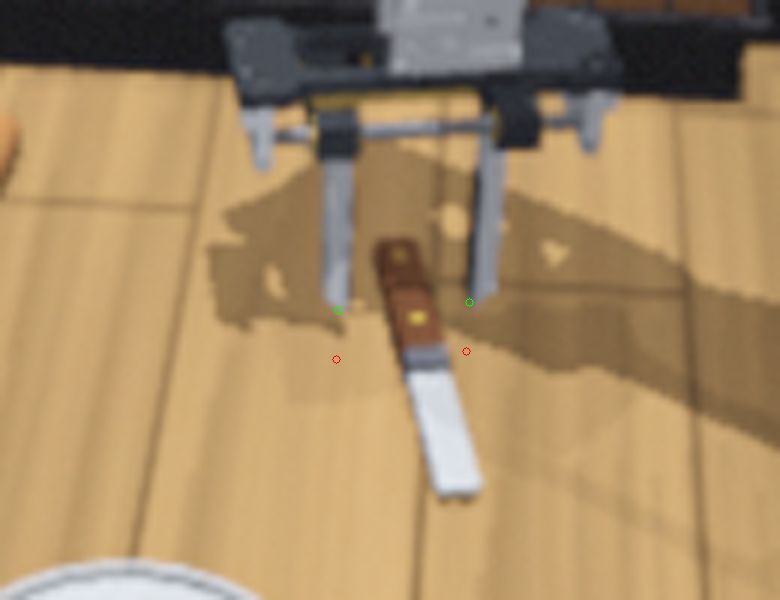

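Fingers (tips at (337,303) and (484,297)) straddle the handle near lever_grip. Still no touch, so I continue in small steps.

drive_tool --deltas "0 0 0.01 0 0 0 60; 0 0 0.02 0 0 0 60; 0 0 0.03 0 0 0 60; 0 0 0.04 0 0 0 60; 0 0 0.04 0 0 0 60"

```text
time: 8.0
tool_pos: [0.4962, -0.2825, -0.0241]
ee_rot: [-3.141, -0.0, 1.765]
wrist_force: [0.5, -0.8, 0.3]
width: 0.06
finger_force: 0.0
```

drive_tool --deltas "0 0 0.01 0 0 0 60; 0 0 0.02 0 0 0 60; 0 0 0.03 0 0 0 60; 0 0 0.03 0 0 0 60"

```text
time: 8.4
tool_pos: [0.4962, -0.2825, -0.0272]
ee_rot: [-3.141, -0.0, 1.765]
wrist_force: [0.2, 0.1, 0.0]
width: 0.0599
finger_force: 0.0
```

drive_tool --deltas "0 0 0.01 0 0 0 60; 0 0 0.02 0 0 0 60; 0 0 0.02 0 0 0 60; 0 0 0.02 0 0 0 60"

```text
time: 8.8
tool_pos: [0.4964, -0.2826, -0.029]
ee_rot: [-3.142, 0.0, 1.765]
wrist_force: [0.5, 1.0, 0.3]
width: 0.0599
finger_force: 0.0
```

drive_tool --deltas "0 0 0.01 0 0 0 60; 0 0 0.01 0 0 0 60; 0 0 0.01 0 0 0 60"

```text
time: 9.1
tool_pos: [0.4964, -0.2826, -0.0299]
ee_rot: [-3.142, 0.0, 1.765]
wrist_force: [-0.2, 0.2, -0.0]
width: 0.0598
finger_force: 0.0
```

drive_tool --deltas "0 0 0.01 0 0 0 60; 0 0 0.01 0 0 0 60; 0 0 0.01 0 0 0 60"

```text
time: 9.4
tool_pos: [0.4963, -0.2826, -0.031]
ee_rot: [-3.141, 0.0, 1.765]
wrist_force: [-0.7, -0.6, 0.2]
width: 0.0598
finger_force: 0.0
```

drive_tool --deltas "0 0 0.01 0 0 0 60; 0 0 0.01 0 0 0 60; 0 0 0.01 0 0 0 60"

```text
time: 9.7
tool_pos: [0.4963, -0.2826, -0.032]
ee_rot: [-3.142, -0.0, 1.765]
wrist_force: [0.1, -0.3, -1.0]
width: 0.06
finger_force: 0.0
```

drive_tool --deltas "0 0 0.01 0 0 0 60; 0 0 0.01 0 0 0 60; 0 0 0.01 0 0 0 60"

```text
time: 10.0
tool_pos: [0.4963, -0.2826, -0.033]
ee_rot: [-3.142, 0.0, 1.765]
wrist_force: [1.1, 0.4, -0.3]
width: 0.0598
finger_force: 0.0
```

drive_tool --deltas "0 0 0.01 0 0 0 60; 0 0 0.01 0 0 0 60; 0 0 0.01 0 0 0 60"

```text
time: 10.3
tool_pos: [0.4963, -0.2826, -0.034]
ee_rot: [-3.141, 0.0, 1.765]
wrist_force: [1.1, 0.3, -0.7]
width: 0.0599
finger_force: 0.0
```

drive_tool --deltas "0 0 0.01 0 0 0 60; 0 0 0.01 0 0 0 60; 0 0 0.01 0 0 0 60"

```text
time: 10.6
tool_pos: [0.4963, -0.2826, -0.035]
ee_rot: [-3.142, -0.0, 1.765]
wrist_force: [-0.6, -0.6, 0.6]
width: 0.0598
finger_force: 0.0
```

drive_tool --deltas "0 0 0 0 0 0 0; 0 0 0 0 0 0 0; 0 0 0 0 0 0 0; 0 0 0 0 0 0 0; 0 0 0 0 0 0 0"

```text
time: 11.1
tool_pos: [0.4962, -0.2827, -0.0349]
ee_rot: [-3.141, 0.0, 1.765]
wrist_force: [-1.5, 0.2, 0.0]
width: 0.0236
finger_force: 30.4
```

drive_tool --deltas "0 0 0 0 0 0 0; 0 0 0 0 0 0 0; 0 0 0 0 0 0 0"

```text
time: 11.4
tool_pos: [0.4963, -0.2826, -0.0349]
ee_rot: [-3.141, 0.0, 1.765]
wrist_force: [-0.8, 0.1, 0.5]
width: 0.024
finger_force: 29.9
```

Gripped: 24 mm opening, 30 N. The lever's centre is 44 mm above the reported TCP z. Lifting and moving to a staging spot before the tin.

drive_tool --deltas "0 0 -0.2 0 0 0 0; 0 0 -0.5 0 0 0 0; 0 0 -0.8 0 0 0 0; 0 0 -1 0 0 0 0; 0 0 -1 0 0 0 0"

```text
time: 11.9
tool_pos: [0.4987, -0.2841, 0.0689]
ee_rot: [3.136, 0.005, 1.765]
wrist_force: [0.8, 0.7, -0.0]
width: 0.0238
finger_force: 29.9
```

drive_tool --deltas "0.2 0.2 -0.2 0 0 0 0; 0.45 0.43 -0.4 0 0 0 0; 0.7 0.68 -0.5 0 0 0 0; 0.86 0.83 -0.5 0 0 0 0; 0.86 0.83 -0.5 0 0 0 0"

```text
time: 12.4
tool_pos: [0.5619, -0.1793, 0.1134]
ee_rot: [-3.141, -0.002, 1.769]
wrist_force: [-0.2, 0.2, -1.3]
width: 0.0237
finger_force: 29.9
```

drive_tool --deltas "0.2 0.2 0 0 0 0 0; 0.45 0.43 0 0 0 0 0; 0.7 0.68 0 0 0 0 0; 0.86 0.83 0 0 0 0 0; 0.86 0.83 0 0 0 0 0"

```text
time: 12.9
tool_pos: [0.6259, -0.0799, 0.1125]
ee_rot: [-3.139, -0.002, 1.768]
wrist_force: [0.5, -0.1, -1.1]
width: 0.024
finger_force: 29.9
```

```bash
python3 - <<'E'
from h import *
o=robot.get_obs();print(o['tool_pos'],o['ee_rot'],o['width'],o['wrist_force'])
S={}
for c in('top','side'):
    S[c]=snapshot(c)
for n,z in(('lever_tip',.16),('lever_grip',.16),('tin_mouth',.11),('lid_mid',.11775)):
    q={}
    for c in S:
        r=finder.landmark_of(c,n)
        if r: q[c]=r[0]['xy'];print(n,c,np.round(r[0]['xy'],1),round(r[0]['confidence'],2),atz(S[c],r[0]['xy'],z).round(4))
    if len(q)==2: print('   tri',tri(S['top'],q['top'],S['side'],q['side']))
a=cv2.resize(S['side']['img'][100:280,150:350,::-1],(400,360),interpolation=cv2.INTER_CUBIC)
b=cv2.resize(S['top']['img'][120:237,200:330,::-1],(400,360),interpolation=cv2.INTER_CUBIC)
cv2.imwrite('pics/s5.png',np.hstack([a,b]))
E
```

```text
[ 0.62589012 -0.07987703  0.11252705] [-3.13865429e+00 -1.77067845e-03  1.76799809e+00] 0.023985585011756797 [ 0.48916895 -0.11118392 -1.12645018]
lever_tip top [250.4 169.4] 0.47 [0.6048 0.0632 0.16  ]
lever_tip side [241.6 173. ] 0.84 [0.5896 0.0651 0.16  ]
   tri (array([0.5973528 , 0.06299634, 0.15913137]), np.float64(0.015080492425491393))
lever_grip top [247.7 171.2] 0.59 [0.5998 0.0708 0.16  ]
lever_grip side [232.2 139.4] 0.85 [ 0.6275 -0.0607  0.16  ]
   tri (array([0.59739693, 0.07009856, 0.25086802]), np.float64(0.01906931055458576))
tin_mouth top [230.  176.6] 0.72 [0.5911 0.1237 0.11  ]
tin_mouth side [238.7 206.8] 0.7 [0.5901 0.1207 0.11  ]
   tri (array([0.59025242, 0.12351576, 0.11270427]), np.float64(0.001056429286725377))
lid_mid top [231.7 180. ] 0.88 [0.5801 0.1184 0.1178]
lid_mid side [323.9 200.8] 0.73 [0.406  0.0914 0.1178]
   tri (array([0.49241941, 0.13092343, 0.17605572]), np.float64(0.16464301608676685))
```

View pics/s5.png

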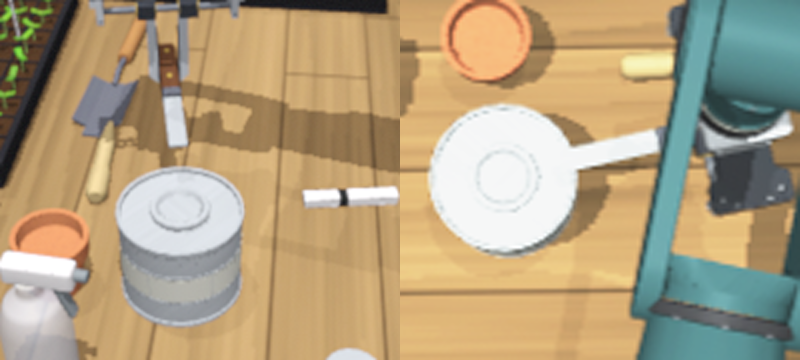

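Side view: blade tip at crop (176,145), just above the tin's near edge. Top view: the blade (about (615,150)) points straight at the lid's centre (about (505,178)). Next I tilt the tip 7.5° down, advance so the tip is over the panel, and descend.

drive_tool --deltas "0.04 0 0 0 -0.03 0 0; 0.08 0 0 0 -0.06 0 0; 0.11 0 0 0 -0.083 0 0; 0.11 0 0 0 -0.083 0 0; 0.11 0 0 0 -0.083 0 0"

```text
time: 13.9
tool_pos: [0.6239, -0.071, 0.1152]
ee_rot: [3.141, 0.13, 1.765]
wrist_force: [-0.4, 0.3, -1.1]
width: 0.0237
finger_force: 29.9
```

```bash
python3 - <<'E'
from h import *
o=robot.get_obs();print(o['tool_pos'],o['ee_rot'],o['wrist_force'])
Rm=R.from_euler('xyz',o['ee_rot']).as_matrix(); p=o['tool_pos']
S={c:snapshot(c) for c in('top','side')}
g=p-.044*Rm[:,2]; print('grip',g,'tip',g+.14*Rm[:,0], [proj(S[c],g+.14*Rm[:,0]) for c in S])
g2=p+[0,0,.035]-.009*Rm[:,2]; print('alt tip',g2+.14*Rm[:,0],[proj(S[c],g2+.14*Rm[:,0]) for c in S])
for c in S:
    r=finder.landmark_of(c,'lever_tip'); print(c,r[:1])
gy=cv2.resize(cv2.cvtColor(S['top']['img'],6+1)[140:220,195:275],None,fx=8,fy=8,interpolation=cv2.INTER_CUBIC)
for lo,hi in((70,100),(150,220)):
    for k in (cv2.HoughCircles(gy,cv2.HOUGH_GRADIENT,1,30,param1=60,param2=25,minRadius=lo,maxRadius=hi)[0][:3] if 1 else []):
        c=k[:2]/8+[195-.44,140-.44]; print(k[2]/8,c,atz(S['top'],c,.116 if lo>100 else .1195))
a=cv2.resize(S['side']['img'][140:230,180:300,::-1],(800,600),interpolation=cv2.INTER_CUBIC)
cv2.imwrite('pics/s6.png',a)
E
```

```text
[ 0.62388359 -0.07095759  0.11521402] [3.14148183 0.13013089 1.76548855] [-0.36429224  0.29113495 -1.10013605]
grip [ 0.6227742  -0.06535679  0.158842  ] tip [0.59591816 0.07083688 0.14067505] [(np.float64(247.8226393177896), np.float64(173.43775449977858)), (np.float64(238.60421374864848), np.float64(181.19841101456075))]
alt tip [0.59680063 0.0663817  0.14097098] [(np.float64(249.37396266899282), np.float64(173.09966827346128)), (np.float64(238.45628028797984), np.float64(179.79056778832089))]
top [{'xy': [245.1, 172.4], 'confidence': 0.72}]
side [{'xy': [240.7, 180.7], 'confidence': 0.86}]Traceback (most recent call last):
  File "<stdin>", line 11, in <module>
TypeError: 'NoneType' object is not subscriptable
```

Predicted and detected tip agree within about 2 px (tip r ≈ 48 mm, z ≈ 0.141). Descending towards the seam.

drive_tool --deltas "0.007 0 0.05 0 0 0 0; 0.013 0 0.1 0 0 0 0; 0.02 0 0.15 0 0 0 0; 0.026 0 0.2 0 0 0 0; 0.026 0 0.2 0 0 0 0"

```text
time: 14.6
tool_pos: [0.6231, -0.0709, 0.0933]
ee_rot: [-3.139, 0.13, 1.765]
wrist_force: [-0.5, 0.1, -1.1]
width: 0.0234
finger_force: 29.9
```

drive_tool --deltas "0.001 0 0.01 0 0 0 0; 0.003 0 0.02 0 0 0 0; 0.003 0 0.02 0 0 0 0"

```text
time: 14.9
tool_pos: [0.624, -0.0709, 0.093]
ee_rot: [3.141, 0.131, 1.765]
wrist_force: [-0.9, 0.2, -0.5]
width: 0.0238
finger_force: 29.9
```

drive_tool --deltas "0.001 0 0.01 0 0 0 0; 0.003 0 0.02 0 0 0 0; 0.003 0 0.02 0 0 0 0"

```text
time: 15.2
tool_pos: [0.6238, -0.0709, 0.0907]
ee_rot: [-3.141, 0.13, 1.765]
wrist_force: [-0.5, 0.4, -0.8]
width: 0.0236
finger_force: 29.9
```

drive_tool --deltas "0.001 0 0.01 0 0 0 0; 0.001 0 0.01 0 0 0 0; 0.001 0 0.01 0 0 0 0"

```text
time: 15.5
tool_pos: [0.6239, -0.071, 0.0898]
ee_rot: [-3.142, 0.13, 1.765]
wrist_force: [-0.5, -0.3, -1.6]
width: 0.0238
finger_force: 29.9
```

drive_tool --deltas "0.001 0 0.01 0 0 0 0; 0.001 0 0.01 0 0 0 0; 0.001 0 0.01 0 0 0 0"

```text
time: 15.8
tool_pos: [0.624, -0.071, 0.0891]
ee_rot: [3.141, 0.131, 1.765]
wrist_force: [-0.1, -0.1, -0.6]
width: 0.0235
finger_force: 29.9
```

drive_tool --deltas "0.001 0 0.01 0 0 0 0; 0.001 0 0.01 0 0 0 0; 0.001 0 0.01 0 0 0 0"

```text
time: 16.1
tool_pos: [0.6241, -0.0712, 0.0883]
ee_rot: [3.141, 0.131, 1.765]
wrist_force: [-1.1, -0.4, 1.4]
width: 0.0238
finger_force: 30.0
```

```bash
python3 - <<'E'
from h import *
o=robot.get_obs();print(o['wrist_force'],o['wrist_torque'])
S={c:snapshot(c) for c in('top','side')}
a=cv2.resize(S['side']['img'][140:245,180:300,::-1],(400,350),interpolation=cv2.INTER_CUBIC)
b=cv2.resize(S['top']['img'][130:235,195:315,::-1],(400,350),interpolation=cv2.INTER_CUBIC)
f=lambda i:cv2.convertScaleAbs(cv2.LUT(i,np.array([255*(k/255)**3 for k in range(256)],np.uint8)))
cv2.imwrite('pics/s6.png',np.hstack([a,f(b)]))
E
```

```text
[-1.13015115 -0.35435258  1.37716385] [0.11530585 0.04721011 0.02169656]
```

View pics/s6.png

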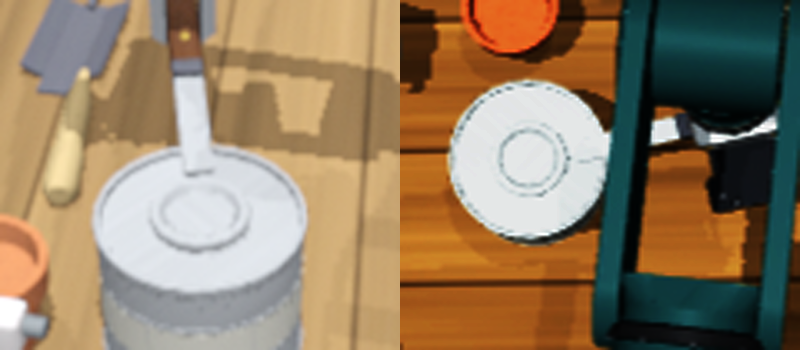

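Side view: the blade crosses the seam and its tip (197,172) lies on the panel about 12 mm short of the lid's rim. The seam contact is just felt (~2.5 N). Advancing along the blade's axis.

drive_tool --deltas "0.02 0 0 0 0 0 0; 0.04 0 0 0 0 0 0; 0.06 0 0 0 0 0 0; 0.08 0 0 0 0 0 0; 0.08 0 0 0 0 0 0"

```text
time: 16.7
tool_pos: [0.6225, -0.0628, 0.0869]
ee_rot: [3.141, 0.13, 1.765]
wrist_force: [-0.3, -0.3, 3.5]
width: 0.0237
finger_force: 30.0
```

drive_tool --deltas "0.01 0 0 0 0 0 0; 0.02 0 0 0 0 0 0; 0.03 0 0 0 0 0 0; 0.04 0 0 0 0 0 0; 0.04 0 0 0 0 0 0"

```text
time: 17.2
tool_pos: [0.6216, -0.0592, 0.0863]
ee_rot: [3.142, 0.13, 1.765]
wrist_force: [0.0, -1.2, 2.3]
width: 0.024
finger_force: 30.0
```

drive_tool --deltas "0.01 0 0 0 0 0 0; 0.02 0 0 0 0 0 0; 0.02 0 0 0 0 0 0"

```text
time: 17.5
tool_pos: [0.6212, -0.0573, 0.086]
ee_rot: [3.142, 0.13, 1.765]
wrist_force: [0.5, -1.1, 2.4]
width: 0.0238
finger_force: 30.0
```

drive_tool --deltas "0.01 0 0 0 0 0 0; 0.02 0 0 0 0 0 0; 0.02 0 0 0 0 0 0"

```text
time: 17.8
tool_pos: [0.6208, -0.0554, 0.0858]
ee_rot: [-3.142, 0.131, 1.765]
wrist_force: [0.1, -0.3, 2.9]
width: 0.0235
finger_force: 30.0
```

drive_tool --deltas "0.01 0 0 0 0 0 0; 0.015 0 0 0 0 0 0; 0.015 0 0 0 0 0 0"

```text
time: 18.1
tool_pos: [0.6208, -0.0553, 0.0859]
ee_rot: [3.141, 0.133, 1.765]
wrist_force: [0.9, -5.3, 2.4]
width: 0.0237
finger_force: 30.0
```

Tip has met resistance (−5 N) after 16 mm, consistent with reaching the collar under the rim. Starting to pry in small rotations about the seam.

drive_tool --deltas "0 0 0.017 0 0.011 0 0; 0.006 0 0.034 0 0.022 0 0; 0.014 0 0.052 0 0.033 0 0; 0.022 0 0.069 0 0.044 0 0; 0.022 0 0.069 0 0.044 0 0"

```text
time: 18.6
tool_pos: [0.6203, -0.0528, 0.078]
ee_rot: [-3.141, 0.06, 1.764]
wrist_force: [0.2, -3.3, 3.4]
width: 0.0238
finger_force: 30.0
```

```bash
python3 - <<'E'
from h import *
o=robot.get_obs();print(o['wrist_force'],o['wrist_torque'],o['tool_pos'],o['ee_rot'])
E
```

```text
[ 0.15956644 -3.34687443  3.37665752] [-0.3314098  -0.01818315  0.09548402] [ 0.62026506 -0.05282374  0.07803562] [-3.14139786  0.05968179  1.76427961]
```

drive_tool --deltas "0.007 0 0.017 0 0.011 0 0; 0.014 0 0.034 0 0.022 0 0; 0.023 0 0.052 0 0.033 0 0; 0.023 0 0.052 0 0.033 0 0"

```text
time: 19.0
tool_pos: [0.62, -0.0506, 0.0731]
ee_rot: [3.141, 0.007, 1.765]
wrist_force: [-0.2, -2.2, 4.5]
width: 0.0238
finger_force: 30.0
```

```bash
python3 - <<'E'
from h import *
o=robot.get_obs();print(o['wrist_force'],o['wrist_torque'],o['tool_pos'],o['ee_rot'])
S={c:snapshot(c) for c in('top','side')}
for n in('lever_tip','lid_mid'):print(n,finder.landmark_of('side',n)[:1])
a=cv2.resize(S['side']['img'][160:230,195:285,::-1],(760,591),interpolation=cv2.INTER_CUBIC)
cv2.imwrite('pics/s7.png',cv2.LUT(a,np.array([255*(k/255)**2 for k in range(256)],np.uint8)))
E
```

```text
[-0.2357476  -2.2250617   4.53261942] [-0.28279364  0.0433001   0.01466115] [ 0.61995441 -0.05059735  0.0731249 ] [3.14143283 0.00740701 1.76468739]
lever_tip [{'xy': [241.3, 195.9], 'confidence': 0.7}]
lid_mid [{'xy': [240.9, 200.8], 'confidence': 0.56}]
```

View pics/s7.png

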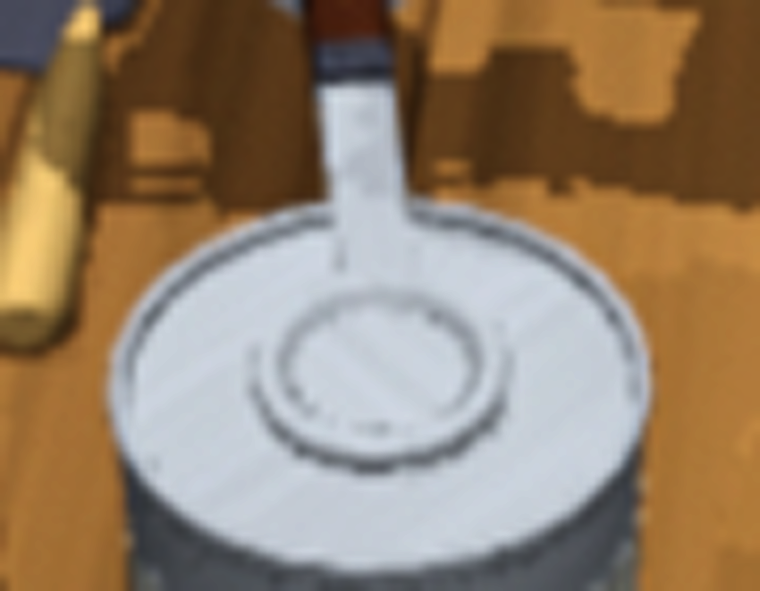

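The blade passes over the seam at (370,215) and disappears under the lid's rim at about (375,285), so it is engaged. Continuing to pry.

drive_tool --deltas "0.007 0 0.017 0 0.011 0 0; 0.014 0 0.034 0 0.022 0 0; 0.023 0 0.052 0 0.033 0 0; 0.023 0 0.052 0 0.033 0 0"

```text
time: 19.6
tool_pos: [0.6194, -0.0483, 0.0673]
ee_rot: [-3.141, -0.045, 1.764]
wrist_force: [-0.3, -1.7, 2.6]
width: 0.0241
finger_force: 30.0
```

drive_tool --deltas "0.007 0 0.017 0 0.011 0 0; 0.014 0 0.034 0 0.022 0 0; 0.023 0 0.052 0 0.033 0 0; 0.023 0 0.052 0 0.033 0 0"

```text
time: 20.0
tool_pos: [0.6185, -0.0456, 0.0617]
ee_rot: [-3.14, -0.097, 1.764]
wrist_force: [1.2, -0.2, 2.7]
width: 0.0235
finger_force: 30.0
```

```bash
cat > lid.py <<'E'
from h import *
o=robot.get_obs();print(o['time'],o['wrist_force'],o['wrist_torque'],o['tool_pos'],o['ee_rot'])
s=snapshot('side')
for n in('lever_tip','lid_mid','tin_mouth'):
    print(n,[(np.round(k['xy'],1),round(k['confidence'],2)) for k in finder.landmark_of('side',n)[:1]])
for k in finder.masks_of('side','lid')[:1]:
    ys,xs=np.nonzero(k['region']);print('lid mask',k['confidence'],xs.min(),xs.max(),ys.min(),ys.max())
E
python3 lid.py
```

```text
20.0 [ 1.16517121 -0.19654309  2.69650317] [0.32446963 0.01338231 0.02468681] [ 0.61849891 -0.04561924  0.06173872] [-3.14023779 -0.09699952  1.76440947]
lever_tip [(array([238. , 193.9]), 0.89)]
lid_mid [(array([239.1, 201.4]), 0.59)]
tin_mouth [(array([239.4, 204.3]), 0.98)]
lid mask 0.73 225 254 190 213
```

drive_tool --deltas "0.007 0 0.017 0 0.011 0 0; 0.014 0 0.034 0 0.022 0 0; 0.023 0 0.052 0 0.033 0 0; 0.023 0 0.052 0 0.033 0 0"

```text
time: 20.65
tool_pos: [0.6182, -0.0436, 0.0571]
ee_rot: [-3.141, -0.148, 1.764]
wrist_force: [-0.8, 2.1, 1.9]
width: 0.024
finger_force: 30.0
```

drive_tool --deltas "0.007 0 0.017 0 0.011 0 0; 0.014 0 0.034 0 0.022 0 0; 0.023 0 0.052 0 0.033 0 0; 0.023 0 0.052 0 0.033 0 0"

```text
time: 21.05
tool_pos: [0.6178, -0.0409, 0.0525]
ee_rot: [-3.141, -0.199, 1.764]
wrist_force: [-0.0, 0.6, 2.0]
width: 0.0238
finger_force: 30.0
```

```bash
python3 lid.py; python3 - <<'E'
from h import *
s=snapshot('side')
a=cv2.resize(s['img'][130:230,185:295,::-1],(660,600),interpolation=cv2.INTER_CUBIC)
cv2.imwrite('pics/s8.png',cv2.LUT(a,np.array([255*(k/255)**2 for k in range(256)],np.uint8)))
E
```

```text
21.05 [-7.23005566e-04  5.52920087e-01  2.00019318e+00] [ 0.16652866 -0.009722    0.00205538] [ 0.61782954 -0.04093797  0.05246865] [-3.14101881 -0.19871202  1.76394242]
lever_tip [(array([240.2, 190.3]), 0.86)]
lid_mid [(array([239.1, 200.3]), 0.95)]
tin_mouth [(array([239.9, 205. ]), 0.74)]
lid mask 0.56 225 254 190 213
```

```bash
python3 - <<'E'
from h import *
s=snapshot('side');o=robot.get_obs()
Rm=R.from_euler('xyz',o['ee_rot']).as_matrix();p=o['tool_pos'];g=p-.044*Rm[:,2];t=g+.14*Rm[:,0];print('grip',g,'tip',t,proj(s,t))
k=proj(s,[.588,.118,.116]);print('seam ctr',k)
for dy in(-.07,-.033,0,.033,.07): print(dy,proj(s,[.588,.118+dy,.1195 if abs(dy)<.05 else .116]))
# seam ellipse top/bottom edges along column profile
i=cv2.cvtColor(s['img'],cv2.COLOR_RGB2GRAY)
for c in(215,228,236,240,244,250): print(c,i[168:228,c].tolist())
# tilt fit: render lid rim ellipse for tilt a about far edge, correlate w/ gradient
E
```

```text
grip [ 0.61966706 -0.04935812  0.09618443] tip [0.59316376 0.08536204 0.12353503] (np.float64(239.1890178998826), np.float64(191.38094041619553))
seam ctr (np.float64(239.7695018432911), np.float64(204.0011026171893))
-0.07 (np.float64(243.50020675192724), np.float64(183.2856923232453))
-0.033 (np.float64(241.55023607659686), np.float64(192.78836265924974))
0 (np.float64(239.7377294400035), np.float64(202.81889773924198))
0.033 (np.float64(237.83051192537084), np.float64(213.37356926400656))
0.07 (np.float64(235.6138451466945), np.float64(227.07613417797955))
215 [122, 125, 157, 175, 174, 172, 149, 120, 122, 151, 142, 118, 146, 162, 161, 161, 160, 160, 161, 165, 162, 159, 163, 196, 216, 198, 173, 199, 223, 229, 229, 229, 229, 229, 229, 228, 229, 231, 231, 229, 227, 228, 228, 228, 228, 228, 228, 229, 228, 228, 225, 207, 168, 132, 124, 129, 133, 131, 131, 130]
228 [130, 122, 122, 123, 124, 123, 123, 124, 138, 133, 122, 121, 122, 122, 119, 119, 147, 207, 201, 177, 212, 230, 231, 230, 230, 232, 233, 235, 234, 229, 220, 209, 203, 202, 201, 206, 209, 217, 225, 231, 231, 215, 184, 167, 203,
[... 590 characters left out ...]
 234, 207, 198, 226, 224, 191, 164, 206, 228, 228, 227, 227, 227, 227, 227, 227, 226, 220, 191]
244 [96, 96, 94, 94, 99, 101, 107, 113, 115, 116, 120, 123, 132, 163, 179, 200, 196, 174, 203, 228, 228, 225, 229, 229, 212, 194, 183, 203, 227, 234, 234, 235, 235, 236, 235, 235, 234, 233, 233, 234, 235, 226, 210, 223, 231, 204, 170, 197, 220, 226, 228, 228, 228, 227, 228, 228, 230, 229, 216, 183]
250 [128, 127, 126, 127, 125, 123, 127, 155, 148, 123, 152, 171, 169, 167, 166, 168, 204, 204, 175, 201, 227, 230, 230, 230, 231, 233, 233, 226, 211, 200, 193, 179, 178, 183, 182, 180, 184, 200, 208, 223, 234, 225, 198, 170, 180, 206, 224, 229, 229, 228, 229, 229, 230, 230, 229, 229, 226, 210, 177, 150]
```

The lid's near edge has risen from row ~193.8 to ~189.5 (about 12 mm) and the push force has dropped, so the lid is loose. A touch more, hold, then unload and withdraw along the blade.

drive_tool --deltas "0.008 0 0.017 0 0.011 0 0; 0.012 0 0.026 0 0.017 0 0; 0.012 0 0.026 0 0.017 0 0; 0.012 0 0.026 0 0.017 0 0"

```text
time: 21.8
tool_pos: [0.6176, -0.0388, 0.0507]
ee_rot: [-3.142, -0.225, 1.765]
wrist_force: [0.3, -0.9, 1.1]
width: 0.0241
finger_force: 30.0
```

```bash
python3 lid.py
```

```text
21.8 [ 0.30881757 -0.86073342  1.08327043] [-0.07930909 -0.08558092  0.04047418] [ 0.61759445 -0.03876627  0.05066045] [-3.14154846 -0.22482484  1.76493987]
lever_tip [(array([236.5, 189.8]), 0.6)]
lid_mid [(array([241.2, 199.5]), 0.85)]
tin_mouth [(array([240. , 207.2]), 0.85)]
lid mask 0.88 224 254 189 213
```

drive_tool --deltas "-0.008 0 -0.017 0 -0.011 0 0; -0.016 0 -0.035 0 -0.022 0 0; -0.024 0 -0.053 0 -0.033 0 0; -0.031 0 -0.069 0 -0.044 0 0; -0.031 0 -0.069 0 -0.044 0 0"

```text
time: 22.55
tool_pos: [0.6186, -0.0427, 0.0573]
ee_rot: [3.141, -0.154, 1.766]
wrist_force: [-0.2, -1.0, -0.8]
width: 0.0242
finger_force: 30.0
```

```bash
python3 lid.py
```

```text
22.55 [-0.241406   -1.00131682 -0.78046012] [-0.07324684 -0.09742002 -0.0064351 ] [ 0.61858667 -0.04268916  0.057306  ] [ 3.14082302 -0.15442594  1.76632302]
lever_tip [(array([240.8, 190.9]), 0.85)]
lid_mid [(array([239.9, 200.5]), 0.94)]
tin_mouth [(array([241.2, 206.4]), 0.86)]
lid mask 0.77 225 255 188 214
```

The lever is free (only its weight on the wrist) and the lid stays up. Withdrawing along the blade axis.

drive_tool --deltas "-0.04 0 0 0 0 0 0; -0.1 0 0 0 0 0 0; -0.2 0 0 0 0 0 0; -0.3 0 0 0 0 0 0; -0.4 0 0 0 0 0 0"

```text
time: 23.3
tool_pos: [0.6261, -0.0834, 0.0501]
ee_rot: [-3.141, -0.155, 1.764]
wrist_force: [-0.8, 0.4, -0.7]
width: 0.0235
finger_force: 30.0
```

drive_tool --deltas "-0.2 0 0 0 0 0 0; -0.5 0 0 0 0 0 0; -0.8 0 0 0 0 0 0; -0.8 0 0 0 0 0 0"

```text
time: 23.7
tool_pos: [0.6408, -0.1652, 0.0359]
ee_rot: [-3.139, -0.154, 1.76]
wrist_force: [-0.3, -1.0, -2.3]
width: 0.0237
finger_force: 30.0
```

```bash
python3 lid.py; python3 - <<'E'
from h import *
s=snapshot('side');i=cv2.cvtColor(s['img'],cv2.COLOR_RGB2GRAY)
for c in(236,240,244): print(c,i[178:220,c].tolist())
E
```

```text
23.7 [-0.27665245 -1.01505365 -2.25685633] [-0.16778072 -0.11692781 -0.01794076] [ 0.64083362 -0.16519782  0.03593351] [-3.13906679 -0.15365541  1.75958043]
lever_tip [(array([237.6, 166.6]), 0.6)]
lid_mid [(array([236.7, 200.6]), 0.85)]
tin_mouth [(array([240. , 204.3]), 0.63)]
lid mask 0.81 225 255 188 214
236 [115, 113, 117, 121, 128, 174, 196, 181, 199, 224, 231, 232, 234, 226, 207, 192, 187, 215, 232, 231, 231, 232, 233, 235, 236, 235, 234, 233, 235, 235, 235, 233, 208, 214, 235, 221, 182, 185, 216, 225, 225, 226]
240 [162, 163, 162, 158, 162, 196, 197, 175, 209, 229, 230, 232, 232, 217, 198, 182, 213, 233, 235, 235, 234, 233, 232, 231, 231, 233, 234, 236, 237, 236, 235, 234, 206, 197, 225, 223, 190, 163, 205, 227, 226, 226]
244 [163, 171, 175, 172, 176, 200, 196, 172, 203, 228, 230, 229, 231, 228, 210, 189, 180, 201, 226, 233, 233, 234, 235, 235, 235, 234, 233, 232, 232, 234, 235, 227, 210, 222, 232, 206, 168, 197, 222, 227, 226, 227]
```

The lid stays tilted up after withdrawal. Levelling the lever and taking it back to its original place.

drive_tool --deltas "-0.1 -0.1 0 0 -0.03 0 0; -0.3 -0.3 0 0 -0.06 0 0; -0.45 -0.55 0 0 -0.098 0 0; -0.45 -0.82 0 0 -0.098 0 0; -0.45 -0.82 0 0 -0.098 0 0"

```text
time: 24.5
tool_pos: [0.5667, -0.2183, 0.0314]
ee_rot: [-3.14, -0.002, 1.765]
wrist_force: [0.6, 0.8, -1.2]
width: 0.0238
finger_force: 30.0
```

drive_tool --deltas "-0.2 -0.3 0 0 0 0 0; -0.4 -0.6 0 0 0 0 0; -0.44 -0.82 0 0 0 0 0; -0.44 -0.82 0 0 0 0 0; -0.44 -0.82 0 0 0 0 0"

```text
time: 25.0
tool_pos: [0.4986, -0.2776, 0.0317]
ee_rot: [3.14, -0.001, 1.765]
wrist_force: [0.3, 1.4, -1.0]
width: 0.0237
finger_force: 30.0
```

```bash
cat > lev.py <<'E'
from h import *
o=robot.get_obs();print(o['time'],o['wrist_force'],o['wrist_torque'],o['tool_pos'],o['ee_rot'],o['width'])
S={c:snapshot(c) for c in('top','side')}
Rm=R.from_euler('xyz',o['ee_rot']).as_matrix();g=o['tool_pos']-.044*Rm[:,2]
for n,p in(('lever_tip',g+.14*Rm[:,0]),('lever_grip',g)):
    print(n,p,[(c,proj(S[c],p),[ (k['xy'],k['confidence']) for k in finder.landmark_of(c,n)[:1]]) for c in S])
E
python3 lev.py
```

```text
25.0 [ 0.26072195  1.390295   -1.04112774] [-0.10781936 -0.05770595  0.03228817] [ 0.49864552 -0.27764279  0.03174257] [ 3.13964524e+00 -1.06925203e-03  1.76519357e+00] 0.023692073043455858
lever_tip [ 0.47152603 -0.14034259  0.07589216] [('top', (np.float64(319.2637963743017), np.float64(216.60112374955065)), [([317.0, 215.6], 0.74)]), ('side', (np.float64(295.7072119123297), np.float64(151.85862807850788)), [([296.3, 150.4], 0.62)])]
lever_grip [ 0.49857054 -0.27770551  0.07574246] [('top', (np.float64(364.87197427930505), np.float64(206.99350487465207)), [([364.9, 207.8], 0.84)]), ('side', (np.float64(287.6528277386963), np.float64(123.16292812926508)), [([284.4, 126.1], 0.66)])]
```

drive_tool --deltas "0 0 0.2 0 0 0 0; 0 0 0.4 0 0 0 0; 0 0 0.55 0 0 0 0; 0 0 0.61 0 0 0 0; 0 0 0.61 0 0 0 0"

```text
time: 25.8
tool_pos: [0.4969, -0.2773, -0.0311]
ee_rot: [-3.14, -0.003, 1.765]
wrist_force: [0.2, -0.4, -1.7]
width: 0.0238
finger_force: 30.0
```

drive_tool --deltas "0 0 0.01 0 0 0 0; 0 0 0.02 0 0 0 0; 0 0 0.03 0 0 0 0; 0 0 0.03 0 0 0 0"

```text
time: 26.2
tool_pos: [0.4977, -0.2781, -0.0324]
ee_rot: [3.141, -0.001, 1.765]
wrist_force: [0.2, 0.9, -0.9]
width: 0.0242
finger_force: 30.0
```

drive_tool --deltas "0 0 0.01 0 0 0 0; 0 0 0.02 0 0 0 0; 0 0 0.02 0 0 0 0"

```text
time: 26.5
tool_pos: [0.4977, -0.278, -0.0345]
ee_rot: [3.141, -0.001, 1.765]
wrist_force: [-0.3, 0.2, 0.7]
width: 0.0239
finger_force: 30.0
```

Lever touches the bench. Releasing, retreating up, and heading over the lid.

drive_tool --deltas "0 0 0 0 0 0 60; 0 0 0 0 0 0 60; 0 0 0 0 0 0 60; 0 0 0 0 0 0 60; 0 0 0 0 0 0 60"

```text
time: 27.0
tool_pos: [0.4975, -0.2779, -0.0349]
ee_rot: [-3.142, -0.002, 1.765]
wrist_force: [-1.0, -0.4, -1.6]
width: 0.0587
finger_force: 0.0
```

drive_tool --deltas "0 0 -0.2 0 0 0 84; 0 0 -0.5 0 0 0 84; 0 0 -0.8 0 0 0 84; 0 0 -1 0 0 0 84; 0 0 -1 0 0 0 84"

```text
time: 27.5
tool_pos: [0.4998, -0.2796, 0.0692]
ee_rot: [3.136, 0.004, 1.765]
wrist_force: [0.2, -0.2, 0.4]
width: 0.0837
finger_force: 0.0
```

drive_tool --deltas "0.2 0.1 -0.2 0 0 0 84; 0.5 0.2 -0.6 0 0 0 84; 0.8 0.3 -0.95 0 0 0 84; 0.92 0.41 -0.95 0 0 0 84; 0.92 0.41 -0.95 0 0 0 84"

```text
time: 28.0
tool_pos: [0.5208, -0.1785, 0.1597]
ee_rot: [3.141, -0.001, 1.768]
wrist_force: [-0.9, -0.5, -0.2]
width: 0.0843
finger_force: 0.0
```

drive_tool --deltas "0.4 0.15 0 0 0 0 84; 0.8 0.3 0 0 0 0 84; 0.92 0.41 0 0 0 0 84; 0.92 0.41 0 0 0 0 84"

```text
time: 28.4
tool_pos: [0.542, -0.0811, 0.1575]
ee_rot: [-3.137, -0.003, 1.767]
wrist_force: [1.6, -0.4, 0.4]
width: 0.0839
finger_force: 0.0
```

```bash
python3 - <<'E'
from h import *
o=robot.get_obs();print(o['time'],o['wrist_force'],o['tool_pos'],o['ee_rot'],o['width'])
S={c:snapshot(c) for c in('top','side')}
print(lever_fit(S['top']))
for n,z in(('lid_mid',.124),('tin_mouth',.11),('lever_tip',.009),('lever_grip',.009)):
    q={c:finder.landmark_of(c,n) for c in S}
    for c in S:
        if q[c]: print(n,c,q[c][0],atz(S[c],q[c][0]['xy'],z))
for k in finder.masks_of('top','lid')[:1]:
    cs,_=cv2.findContours(k['region'].astype(np.uint8),0,2);e=cv2.fitEllipse(max(cs,key=cv2.contourArea));print(k['confidence'],e,atz(S['top'],e[0],.124))
E
```

```text
28.4 [ 1.61604839 -0.41796237  0.41433872] [ 0.54195247 -0.08105732  0.1574907 ] [-3.13734958e+00 -2.82373008e-03  1.76741711e+00] 0.08385736093234734
(0.65, 234, array([ 0.50057635, -0.29229581]), array([ 0.19751176, -0.98030052]), np.float64(-0.10254292561597186), np.float64(0.045073090704947506), np.float64(-0.01476251070413005), np.float64(0.014604093057234565))
lid_mid top {'xy': [231.0, 176.1], 'confidence': 0.83} [0.59085588 0.11997319 0.124     ]
lid_mid side {'xy': [240.7, 198.2], 'confidence': 0.77} [0.5870404  0.10790343 0.124     ]
tin_mouth top {'xy': [232.8, 176.5], 'confidence': 0.93} [0.59130208 0.11547118 0.11      ]
tin_mouth side {'xy': [238.8, 202.9], 'confidence': 0.72} [0.5914622  0.10829072 0.11      ]
lever_tip top {'xy': [234.2, 178.5], 'confidence': 0.15} [0.59696582 0.11620805 0.009     ]
lever_tip side {'xy': [297.0, 170.0], 'confidence': 0.66} [ 0.46411709 -0.1480238   0.009     ]
lever_grip top {'xy': [355.0, 207.7], 'confidence': 0.76} [ 0.49958336 -0.26408964  0.009     ]
lever_grip side {'xy': [285.9, 141.4], 'confidence': 0.66} [ 0.50066746 -0.28171333  0.009     ]
0.62 ((231.86483764648438, 177.146728515625), (21.648958206176758, 22.908803939819336), 3.056593418121338) [0.58776785 0.11748617 0.124     ]
```

drive_tool --deltas "0.3 0.1 0 0 0 0 84; 0.6 0.25 0 0 0 0 84; 0.92 0.41 0 0 0 0 84; 0.92 0.41 0 0 0 0 84"

```text
time: 29.4
tool_pos: [0.5654, 0.02, 0.1605]
ee_rot: [3.141, -0.003, 1.77]
wrist_force: [-0.6, 0.2, -0.0]
width: 0.0839
finger_force: 0.0
```

drive_tool --deltas "0.3 0.1 0 0 0 0 84; 0.6 0.25 0.1 0 0 0 84; 0.9 0.41 0.2 0 0 0 84; 0.9 0.41 0.3 0 0 0 84; 0.9 0.41 0.3 0 0 0 84"

```text
time: 29.9
tool_pos: [0.5865, 0.1121, 0.1285]
ee_rot: [-3.137, -0.001, 1.766]
wrist_force: [-0.5, -0.1, 0.2]
width: 0.0842
finger_force: 0.0
```

```bash
python3 - <<'E'
from h import *
o=robot.get_obs();print(o['time'],o['wrist_force'],o['tool_pos'],o['ee_rot'],o['width'])
s=snapshot('side');Rm=R.from_euler('xyz',o['ee_rot']).as_matrix()
i=cv2.resize(s['img'][130:230,185:295,::-1],(660,600),interpolation=cv2.INTER_CUBIC)
for k in(-1,1):
    p=proj(s,o['tool_pos']+k*.047*Rm[:,1]-.036*Rm[:,2]);print(p);cv2.circle(i,(int((p[0]-185)*6),int((p[1]-130)*6)),4,(0,0,255),1)
cv2.imwrite('pics/s9.png',i)
E
```

```text
29.9 [-0.54293093 -0.07217082  0.2397507 ] [0.58654269 0.11206477 0.12851831] [-3.13737400e+00 -8.60174199e-04  1.76595165e+00] 0.08418489080392866
(np.float64(262.36912669921634), np.float64(183.87493258220294))
(np.float64(218.02383082374143), np.float64(186.77924503439436))
```

View pics/s9.png

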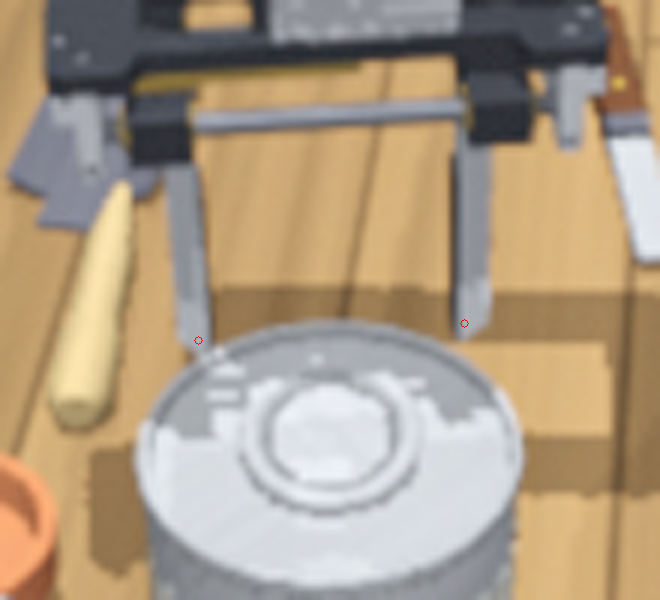

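Fingers at (195,350) and (468,337) are centred over the tilted lid (centre about (331,435)), as predicted. Descending around its rim.

drive_tool --deltas "0.03 0 0.1 0 0 0 84; 0.03 0 0.2 0 0 0 84; 0.03 0 0.3 0 0 0 84; 0.03 0 0.42 0 0 0 84; 0.03 0 0.42 0 0 0 84"

```text
time: 30.45
tool_pos: [0.5854, 0.1151, 0.0857]
ee_rot: [-3.137, -0.002, 1.765]
wrist_force: [0.1, -0.3, -0.1]
width: 0.0839
finger_force: 0.0
```

drive_tool --deltas "0 0 0.02 0 0 0 84; 0 0 0.04 0 0 0 84; 0 0 0.06 0 0 0 84; 0 0 0.07 0 0 0 84; 0 0 0.07 0 0 0 84"

```text
time: 30.95
tool_pos: [0.5872, 0.1157, 0.0817]
ee_rot: [3.141, -0.001, 1.765]
wrist_force: [-0.4, 0.4, -0.0]
width: 0.0843
finger_force: 0.0
```

```bash
python3 lid.py
```

```text
30.95 [-0.39953423  0.3824919  -0.03965579] [-0.01360068 -0.09601322  0.00584216] [0.58722661 0.11567407 0.08173588] [ 3.14144186e+00 -1.47433697e-03  1.76516814e+00]
lever_tip [(array([299.7, 172.4]), 0.71)]
lid_mid [(array([240.6, 202.5]), 0.91)]
tin_mouth [(array([241.5, 205.4]), 0.97)]
lid mask 0.57 225 255 189 214
```

drive_tool --deltas "0 0 0.01 0 0 0 84; 0 0 0.02 0 0 0 84; 0 0 0.035 0 0 0 84; 0 0 0.035 0 0 0 84"

```text
time: 31.6
tool_pos: [0.5869, 0.1156, 0.0778]
ee_rot: [-3.141, -0.002, 1.765]
wrist_force: [-0.7, -0.4, 0.2]
width: 0.0839
finger_force: 0.0
```

drive_tool --deltas "0 0 0 0 0 0 55; 0 0 0 0 0 0 55; 0 0 0 0 0 0 55; 0 0 0 0 0 0 55; 0 0 0 0 0 0 55"

```text
time: 32.1
tool_pos: [0.5881, 0.1156, 0.0786]
ee_rot: [3.14, -0.001, 1.765]
wrist_force: [2.7, -0.4, 0.8]
width: 0.0648
finger_force: 30.0
```

drive_tool --deltas "0 0 0 0 0 0 55; 0 0 0 0 0 0 55"

```text
time: 32.3
tool_pos: [0.588, 0.1156, 0.0786]
ee_rot: [3.14, -0.001, 1.765]
wrist_force: [4.0, 0.7, 0.6]
width: 0.0647
finger_force: 30.0
```

Gripped at about 65 mm, close to the rim's 66 mm. Lifting slowly.

drive_tool --deltas "0 0 -0.02 0 0 0 55; 0 0 -0.05 0 0 0 55; 0 0 -0.08 0 0 0 55; 0 0 -0.12 0 0 0 55; 0 0 -0.16 0 0 0 55"

```text
time: 32.8
tool_pos: [0.5864, 0.1157, 0.0943]
ee_rot: [-3.14, -0.002, 1.765]
wrist_force: [-0.7, -0.9, -0.6]
width: 0.0648
finger_force: 30.0
```

drive_tool --deltas "0 0 -0.08 0 0 0 55; 0 0 -0.16 0 0 0 55; 0 0 -0.24 0 0 0 55; 0 0 -0.32 0 0 0 55; 0 0 -0.32 0 0 0 55"

```text
time: 33.3
tool_pos: [0.5883, 0.1157, 0.1283]
ee_rot: [3.138, -0.001, 1.765]
wrist_force: [1.1, 0.8, -0.8]
width: 0.0648
finger_force: 30.0
```

```bash
python3 lid.py; python3 - <<'E'
from h import *
s=snapshot('side');t=snapshot('top')
for c in('side','top'):
  for n in('lid','lid_mid'): print(c,n,[(k['xy'],k['confidence']) for k in finder.landmark_of(c,n)[:1]])
o=robot.get_obs();p=o['tool_pos']+[0,0,.045];print('expected lid_mid',proj(s,p))
E
```

```text
33.3 [ 1.07327671  0.76055574 -0.81525145] [-0.05032521 -0.14220584  0.03460379] [0.58825158 0.11567078 0.12833803] [ 3.13818792e+00 -1.17604906e-03  1.76510449e+00]
lever_tip [(array([296.4, 171.1]), 0.84)]
lid_mid [(array([240.5, 181.1]), 0.94)]
tin_mouth [(array([239.2, 206. ]), 0.73)]
lid mask 0.86 225 255 172 196
side lid [([173.2, 293.2], 0.64)]
side lid_mid [([240.7, 183.8], 0.96)]
top lid []
top lid_mid []
expected lid_mid (np.float64(239.82708399864453), np.float64(184.05599681986925))
```

The lid is up, as expected (observed (240.7,183.8), predicted (239.8,184.1)). Carrying it to a free spot near (0.535, −0.04) and levelling it by 10°.

drive_tool --deltas "-0.15 -0.1 -0.05 0 0 0 55; -0.35 -0.2 -0.05 0 0 0 55; -0.55 -0.3 -0.05 0 0 0 55; -0.72 -0.41 -0.05 0 0 0 55; -0.72 -0.41 -0.05 0 0 0 55"

```text
time: 34.35
tool_pos: [0.56, 0.0339, 0.1318]
ee_rot: [3.142, -0.0, 1.762]
wrist_force: [0.3, -0.3, -0.3]
width: 0.0646
finger_force: 30.0
```

drive_tool --deltas "-0.2 -0.1 0 0 0.03 0 55; -0.45 -0.25 0 0 0.06 0 55; -0.65 -0.41 0 0 0.09 0 55; -0.65 -0.41 0 0 0.11 0 55; -0.65 -0.41 0 0 0.11 0 55"

```text
time: 34.85
tool_pos: [0.5334, -0.0358, 0.1309]
ee_rot: [3.141, -0.175, 1.762]
wrist_force: [1.1, 0.2, -0.9]
width: 0.0647
finger_force: 30.0
```

```bash
cat > tilt.py <<'E'
from h import *
o=robot.get_obs();print(o['time'],o['wrist_force'],o['tool_pos'],o['ee_rot'],o['width'])
s=snapshot('side');Rm=R.from_euler('xyz',o['ee_rot']).as_matrix();c=o['tool_pos']-.0455*Rm[:,2]
k=finder.masks_of('side','lid')[0];ys,xs=np.nonzero(k['region']);print('mask',k['confidence'],xs.min(),xs.max(),ys.min(),ys.max(),'ctr',c,proj(s,c))
print('lid_mid',finder.landmark_of('side','lid_mid')[:1])
u=Rm[:2,0]/np.linalg.norm(Rm[:2,0]);u=np.array([*u,0]);v=np.array([-u[1],u[0],0])
for a in(-12,-8,-4,0,4,8):   # tilt: -u side up by -a
    n=R.from_rotvec(v*np.radians(-a)).as_matrix()
    P=[proj(s,c+n@(33e-3*(np.cos(t)*u+np.sin(t)*v)+[0,0,h])) for t in np.linspace(0,6.28,60) for h in(-.00175,.00175)]
    P=np.array(P);print(a,P.min(0).round(1),P.max(0).round(1),'height',np.ptp(P[:,1]).round(1))
E
python3 tilt.py
```

```text
34.85 [ 1.13475857  0.22601824 -0.93855365] [ 0.53335206 -0.03576703  0.13093562] [ 3.14142844 -0.174909    1.76234269] 0.06474512750343263
mask 0.74 257 284 132 150 ctr [ 0.5348521  -0.04354149  0.17574139] (np.float64(270.11946625494835), np.float64(140.27660879321056))
lid_mid [{'xy': [271.0, 139.8], 'confidence': 0.7}]
-12 [256.1 129.7] [284.2 151.3] height 21.6
-8 [256.1 130.3] [284.2 150.6] height 20.3
-4 [256.1 131. ] [284.2 149.9] height 18.9
0 [256.1 131.8] [284.2 149.2] height 17.4
4 [256.1 132.6] [284.2 148.4] height 15.8
8 [256.1 133.4] [284.2 147.5] height 14.1
```

Lid is about level (within ~3°). Lowering it.

drive_tool --deltas "-0.04 0 0.2 0 0 0 55; -0.08 0 0.45 0 0 0 55; -0.12 0 0.7 0 0 0 55; -0.165 0 0.94 0 0 0 55; -0.165 0 0.94 0 0 0 55"

```text
time: 35.5
tool_pos: [0.5302, -0.0323, 0.0318]
ee_rot: [-3.134, -0.178, 1.766]
wrist_force: [-0.1, 0.7, -1.3]
width: 0.0644
finger_force: 30.0
```

drive_tool --deltas "-0.03 0 0.15 0 0 0 55; -0.06 0 0.35 0 0 0 55; -0.09 0 0.5 0 0 0 55; -0.09 0 0.52 0 0 0 55; -0.09 0 0.52 0 0 0 55"

```text
time: 36.0
tool_pos: [0.5333, -0.0343, -0.0172]
ee_rot: [-3.141, -0.174, 1.765]
wrist_force: [0.3, 0.4, 0.1]
width: 0.0646
finger_force: 30.0
```

```bash
python3 tilt.py
```

```text
36.0 [0.2849745  0.44756934 0.11716655] [ 0.53325047 -0.03431392 -0.01720083] [-3.14146791 -0.17448705  1.765316  ] 0.0645544244250511
mask 0.68 258 281 180 197 ctr [ 0.53478286 -0.04206279  0.02760828] (np.float64(268.71025883667335), np.float64(188.31339105598246))
lid_mid [{'xy': [270.5, 184.8], 'confidence': 0.68}]
-12 [255.8 177.8] [281.6 199.2] height 21.4
-8 [255.8 178.3] [281.6 198.7] height 20.3
-4 [255.8 178.9] [281.6 198.1] height 19.2
0 [255.8 179.5] [281.6 197.5] height 17.9
4 [255.8 180.2] [281.6 196.8] height 16.6
8 [255.8 180.9] [281.6 196.1] height 15.2
```

drive_tool --deltas "-0.004 0 0.02 0 0 0 55; -0.008 0 0.04 0 0 0 55; -0.011 0 0.06 0 0 0 55; -0.016 0 0.09 0 0 0 55; -0.016 0 0.09 0 0 0 55"

```text
time: 36.65
tool_pos: [0.5326, -0.0344, -0.027]
ee_rot: [-3.14, -0.175, 1.765]
wrist_force: [-0.4, 0.8, -1.3]
width: 0.0641
finger_force: 30.0
```

drive_tool --deltas "-0.002 0 0.01 0 0 0 55; -0.003 0 0.015 0 0 0 55; -0.003 0 0.015 0 0 0 55"

```text
time: 36.95
tool_pos: [0.5331, -0.0345, -0.028]
ee_rot: [-3.141, -0.174, 1.765]
wrist_force: [-1.2, -0.3, -0.9]
width: 0.0642
finger_force: 30.0
```

drive_tool --deltas "-0.002 0 0.01 0 0 0 55; -0.002 0 0.01 0 0 0 55; -0.002 0 0.01 0 0 0 55"

```text
time: 37.25
tool_pos: [0.5332, -0.0346, -0.0289]
ee_rot: [-3.142, -0.174, 1.765]
wrist_force: [0.2, 0.2, -0.9]
width: 0.0646
finger_force: 30.0
```

drive_tool --deltas "-0.002 0 0.01 0 0 0 55; -0.002 0 0.01 0 0 0 55; -0.002 0 0.01 0 0 0 55"

```text
time: 37.55
tool_pos: [0.5331, -0.0346, -0.03]
ee_rot: [-3.141, -0.174, 1.765]
wrist_force: [-0.9, 0.2, -0.6]
width: 0.0647
finger_force: 30.0
```

drive_tool --deltas "-0.002 0 0.01 0 0 0 55; -0.002 0 0.01 0 0 0 55; -0.002 0 0.01 0 0 0 55"

```text
time: 37.85
tool_pos: [0.5334, -0.0348, -0.0307]
ee_rot: [3.141, -0.174, 1.765]
wrist_force: [1.3, 0.2, 0.6]
width: 0.0644
finger_force: 30.0
```

drive_tool --deltas "-0.002 0 0.01 0 0 0 55; -0.002 0 0.01 0 0 0 55; -0.002 0 0.01 0 0 0 55"

```text
time: 38.15
tool_pos: [0.5335, -0.0351, -0.0313]
ee_rot: [3.141, -0.173, 1.765]
wrist_force: [-1.9, -2.4, 5.0]
width: 0.0645
finger_force: 30.0
```

Contact (+5 N). Releasing in place, then retreating straight up along the tool.

drive_tool --deltas "0 0 0 0 0 0 84; 0 0 0 0 0 0 84; 0 0 0 0 0 0 84; 0 0 0 0 0 0 84; 0 0 0 0 0 0 84"

```text
time: 38.65
tool_pos: [0.5331, -0.0345, -0.0322]
ee_rot: [-3.141, -0.175, 1.765]
wrist_force: [0.4, -0.3, -0.2]
width: 0.0839
finger_force: 0.0
```

drive_tool --deltas "0 0 -0.1 0 0 0 84; 0 0 -0.3 0 0 0 84; 0 0 -0.6 0 0 0 84; 0 0 -1 0 0 0 84; 0 0 -1 0 0 0 84"

```text
time: 39.15
tool_pos: [0.5412, -0.0536, 0.0738]
ee_rot: [3.13, -0.168, 1.766]
wrist_force: [0.5, 0.4, 1.1]
width: 0.084
finger_force: 0.0
```

drive_tool --deltas "-0.3 -0.3 -0.3 0 0 0 84; -0.6 -0.6 -0.6 0 0 0 84; -1 -1 -0.6 0 0 0 84; -1 -1 -0.6 0 0 0 84; -1 -1 -0.6 0 0 0 84"

```text
time: 39.65
tool_pos: [0.4586, -0.1788, 0.1081]
ee_rot: [-3.141, -0.175, 1.762]
wrist_force: [1.4, 0.6, -0.4]
width: 0.0836
finger_force: 0.0
```

```bash
python3 - <<'E'
from h import *
o=robot.get_obs();print(o['time'],o['wrist_force'],o['tool_pos'],o['qvel'].round(3))
S={c:snapshot(c) for c in('top','side')}
for n,z in(('lid_mid',.0145),('lever_tip',.009),('lever_grip',.009),('tin_mouth',.11)):
    for c in S:
        q=finder.landmark_of(c,n)
        if q: print(n,c,np.round(q[0]['xy'],1),round(q[0]['confidence'],2),atz(S[c],q[0]['xy'],z).round(4))
for c in S:
  for k in finder.masks_of(c,'lid')[:1]:
    ys,xs=np.nonzero(k['region']);print('lid mask',c,k['confidence'],xs.min(),xs.max(),ys.min(),ys.max())
s=S['side'];P=np.array([proj(s,[.535+.033*np.cos(t),-.042+.033*np.sin(t),h]) for t in np.linspace(0,6.28,60) for h in(.01275,.0163)]);print('flat',P.min(0),P.max(0))
cv2.imwrite('pics/end.png',cv2.resize(s['img'][110:260,190:390,::-1],(800,600),interpolation=cv2.INTER_CUBIC))
E
```

```text
39.65 [ 1.38622824  0.64981064 -0.4488506 ] [ 0.4586444  -0.17880838  0.10805061] [ 0.051  0.01  -0.004  0.023 -0.001  0.015]
lid_mid top [285.9 197.8] 0.69 [ 0.5332 -0.0464  0.0145]
lid_mid side [268.9 189.1] 0.49 [ 0.5349 -0.0541  0.0145]
lever_tip top [314.9 214.2] 0.57 [ 0.4807 -0.1371  0.009 ]
lever_tip side [298.5 169.5] 0.65 [ 0.4601 -0.1506  0.009 ]
lever_grip top [357.8 212.7] 0.55 [ 0.4837 -0.2724  0.009 ]
lever_grip side [285.7 147.1] 0.64 [ 0.4999 -0.2526  0.009 ]
tin_mouth top [232.4 174. ] 0.69 [0.5987 0.1166 0.11  ]
tin_mouth side [237.5 205.4] 0.88 [0.5933 0.1166 0.11  ]
lid mask top 0.88 275 294 187 207
lid mask side 0.72 262 281 184 201
flat [255.72025723 183.35831596] [281.34547226 201.31721218]
```

The lid lies flat (side mask rows 184–201, flat prediction 183.4–201.3), about 170 mm from the tin. The lever is on the bench and the tin hasn't moved. Handing in.

drive_tool --deltas "0 0 -0.2 0 0 0 84; 0 0 -0.3 0 0 0 84; 0 0 -0.3 0 0 0 84; 0 0 -0.3 0 0 0 84"

```text
time: 40.65
tool_pos: [0.4605, -0.183, 0.1378]
ee_rot: [3.141, -0.174, 1.765]
wrist_force: [0.3, -0.4, -0.3]
width: 0.0837
finger_force: 0.0
```

```bash
python3 -c "
from bench import robot
print(robot.close_job())"
```

```text
the job is handed in; nothing more can be done
None
```

I levered the lid loose, put the lever back on the bench, laid the lid flat about 170 mm from the tin, and handed the job in at about 41 s; no verdict came back. By the final camera measurements the tin has not moved, but the levering-force step was only inferred from wrist forces, and I did not re-measure the bystanders at the end.

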